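# Close the battery bay of a load-cell console

### The arm

A 6-joint arm with a two-finger parallel gripper is mounted at the origin on the work surface. World frame = base frame: x ahead of the robot, y to its left, z up, the work surface at z = 0. Lengths are in m, angles in rad, forces in N, time in s.
With the tool pointing down it reaches from about 0.275 to 0.975 m from the base axis. Payload 8.4 kg.
Tool frame: the origin (TCP) lies at the very end of the fingers, on their centre line; the grasp point (between the pads) lies 19 mm behind it; z points along the fingers, y is the direction in which the jaws open and shut (so a half turn about z gives the same grasp; the last joint's range is limited). The gripper opens to 92 mm and grips with 3 to 60 N. Pads are 20 mm wide; open, the fingers measure 128 mm over their backs; the gripper's body (75 mm by 189 mm) begins 69 mm behind the grasp point.
Start: joints at [-1.157, 0.353, 1.633, -0, 1.155, -0.002], TCP at [0.252, -0.572, 0.178] pointing down, gripper open.
Joint ranges: [-2.63, 2.63], [-0.92, 2.1], [0.06, 2.66], [-1.3, 4.44], [0, 2.69], [-3.02, 3.02]. Speed limits (rad/s): [2.22, 2.22, 2.79, 3.14, 3.14, 3.14].

### API

Orientations are given as a unit quaternion [w, x, y, z].
In Python, from rig import ctrl, get_image gives the robot as it stands.
- The arm moves only by the tool carry_out, never from a script. Its argument "moves" is a list of rows, each an object of numbers: "ax", "ay", "az": the turn, a rotation vector about the world's x, y, z in rad; "dx", "dy", "dz": the shift along the world's x, y, z in m; "fingers": the closure, from 0 (fully open) to 1 (shut). In form: [{"ax": .., "ay": .., "az": .., "dx": .., "dy": .., "dz": .., "fingers": ..}, ...]. A call has 1 to 8 rows; each row is the pose to reach, as a shift and turn from the pose commanded when the call began; what a row does not reach only later rows make up. A row lasts 1/12 s, in which the tool goes at most 41.7 mm and 7.16 degrees, less where a joint would pass 70% of its speed; a pose out of reach is approached as far as the arm can. A call with a gripper value outside its range is refused whole. The fingers move at their own pace and stop on an object; "grip_force" is the grip in N (left out, the last holds). Time passes only in rows, so rows that repeat a pose let the fingers close. It gives the time, the measured TCP pose, the force and the opening at its end, in the units of the state.
- ctrl.observe(): the state, without advancing time (a new reading comes with each control period).
- get_image(name): name is "scene" or "top"; returns a dict with "color" (420x560x3 uint8, red, green, blue), "mtx" (3x3 intrinsics, pixels), "cam_to_world" (4x4, takes a point from camera to world coordinates). Camera axes: x right, y down, z forward; pixel columns grow to the right and rows downward; lengths in m; the calibration is good to about 2 mm. A picture is of the moment at which its call begins. There is no depth.
- ctrl.finish_job(): hands the job in, once; it reports no verdict.
The state is a dict: "t": time; "joints": joint angles; "joint_velocities": joint speeds; "joint_torque": joint torques, N m; "eef_pos": TCP position; "eef_rot": TCP orientation; "contact_force": force on the tool from outside, world axes, zero at the start; "torque": the same for the moment, N m; "finger_gap": opening from 0.0 (shut) to 1.0 (fully open).
Only numpy, scipy, OpenCV 4.12 (cv2) and the standard library are available. Lean on these libraries where they do the work, as an engineer would, in place of code of your own. Each camera call takes 0.05 s, during which the arm holds its last target.

### The job

Close the open battery bay on the sloped console with the cover that has the yellow grip: hook its metal lip well under the blue ledge at the low end of the bay with the cover's other edge still raised, then swing that top edge down until the cover lies flush on the bay, square and centred from side to side. Leave the red-grip cover where it lies, and let go of the cover at the end.

Things in the scene. Friction and masses are not known exactly. Their poses are not given: they have to be found in the camera images.
- cover: Right cover, loose, 0.18 kg, flat on the bench: black plate 140 (x) x 100 (y) x 6 mm, its last 28 mm at -x a bright metal lip of the same thickness and width. Yellow grip rib on top along y, centred at x +14 mm: 14 mm thick, 70 long, z 6 to 42 mm; pinch it across x from above. Origin: centre of underside, z up through the rib; lip edge x -70, top edge x +70 mm.
- cover_lip (a point): Middle of the cover's lip edge, on the underside; axes as the cover's. When shut it lies at bay x 0 to 16 mm, y 0, z 0. The cover is too long (140 mm) to go in flat between ledge and shoulder (132 mm): put it in with its top edge raised 8 to 25 degrees from the bay's face, then swing it down.
- bay: Bay of the fixed grey console (200 x 175 mm). Origin: on the seat, mid-width at the foot of the low wall, 60 mm above the bench; x up the 10 degree slope (low end near robot), y across, z out of the face. Seat z 0, 170 mm wide, no side walls; open at x 42-122, |y| < 36 mm. Blue ledge over x 0-24, |y| < 65, z 18-23 mm: 18 mm free below. Black shoulder 14 mm high at x 156-190 mm.
- spare: Wrong cover, loose: plain black plate 110 (x) x 84 (y) x 6 mm, red grip rib (14 x 60 mm, top at z 42 mm) at its middle, no metal lip. Origin: centre of the underside. The two covers lie one left and one right of the console, swapped at random; each starts turned up to 23 degrees from having -x towards the robot.
There are look-alikes about, which are no part of the job. Leave any purple or white look-alike of the cover alone.

How it is judged:
On the way:
1. the yellow-grip cover's lip is under the blue ledge (lip edge within 22 mm of the low wall, within 20 mm of mid-width) while its top edge is still raised at least 5 degrees from the bay (x of cover_lip in the frame of bay between -0.006 and 0.022 m and y of cover_lip in the frame of bay between -0.02 and 0.02 m and z of cover_lip in the frame of bay between -0.004 and 0.014 m and z of cover in the frame of bay above 0.004 m and angle between the z axis of cover and the z axis of bay, either way round above 0.09 rad), for 0.1 s.
At the end, for the whole second after the job is handed in: The yellow-grip cover lies at rest, released, flush on the bay's seat (within 5 mm and 3.4 degrees), its lip edge under the ledge within 20 mm of the low wall, centred across the bay within 15 mm and square within 10 degrees; the red-grip cover is still where it lay (within 30 mm) (x of cover_lip in the frame of bay between -0.006 and 0.02 m and y of cover in the frame of bay between -0.015 and 0.015 m and z of cover in the frame of bay between -0.004 and 0.005 m and angle between the z axis of cover and the z axis of bay, either way round below 0.06 rad and angle between the x axis of cover and the x axis of bay, either way round below 0.175 rad and linear speed of cover below 0.02 m/s); the robot touches nothing.
It fails at once if the red-grip cover is moved more than 30 mm (distance of spare from where it was at the start of the episode above 0.03 m).
It also fails if it takes over 38 s, if anything falls off the work surface, if the arm or the gripper's body presses on something with over 40 N, if the wrist force passes 120 N, or if a joint passes its speed limit or range.

## Working session

There is one attempt and no reset: what is moved stays moved. The work goes in short steps, Python scripts to look and compute and a tool call to move; the robot and the scene stay as the last step left them, time stands still between calls to the robot, and variables do not carry over. Pictures are saved under pics/ and viewed, and the job is handed in when it is done.

Besides the shell and the picture viewer there is one more tool, called after "Emit:" as a command line: name --argument value ..., lists and objects as JSON in quotes. carry_out: Moves the arm, as the interface text tells. Its arguments: {"type":"object","properties":{"moves":{"type":"array"},"grip_force":{"type":"number"}},"required":["moves"]}

```bash
mkdir -p pics; ls; python3 - <<'E'
from rig import ctrl,get_image
import cv2,numpy as np
for n in("scene","top"):
    d=get_image(n); cv2.imwrite(f"pics/{n}0.png",d["color"][:,:,::-1]); print(n,d["mtx"],d["cam_to_world"])
print(ctrl.observe())
E
```

```text
pics
scene [[438.95568905   0.         282.57856503]
 [  0.         438.95568905 211.78285644]
 [  0.           0.           1.        ]] [[-8.00530132e-01  4.02742190e-01 -4.43790758e-01  8.75544825e-01]
 [ 5.99292484e-01  5.38181731e-01 -5.92628841e-01  5.61303770e-01]
 [ 1.63440926e-04 -7.40377710e-01 -6.72191059e-01  8.17917138e-01]
 [ 0.00000000e+00  0.00000000e+00  0.00000000e+00  1.00000000e+00]]
top [[491.05046396   0.         281.95999661]
 [  0.         491.05046396 202.59154174]
 [  0.           0.           1.        ]] [[-0.02339485 -0.99670216  0.07770127  0.27842465]
 [-0.99972389  0.02315334 -0.00400772 -0.07499805]
 [ 0.00219546 -0.07777357 -0.99696863  1.56880233]
 [ 0.          0.          0.          1.        ]]
{'t': 0.1, 'joints': array([-1.15741586e+00,  3.53606919e-01,  1.63402188e+00,  6.57121595e-06,
        1.15521592e+00, -2.39747724e-03]), 'joint_velocities': array([-0.00093673, -0.00224266, -0.00123622, -0.00019256,  0.00039704,
       -0.00232821]), 'joint_torque': array([-4.51283386e-04, -5.94904053e+01, -3.34932518e+01,  6.98907673e-02,
        1.83699169e-02, -2.41883885e-05]), 'eef_pos': array([ 0.25224965, -0.57131095,  0.17693751]), 'eef_rot': array([-6.13476215e-04,  9.78468883e-01,  2.06393444e-01, -1.24799365e-04]), 'contact_force': array([0.36940593, 0.54350208, 0.34079116]), 'torque': array([0.01996467, 0.01230048, 0.01394662]), 'finger_gap': 1.0028186182649208}
```

View pics/scene0.png

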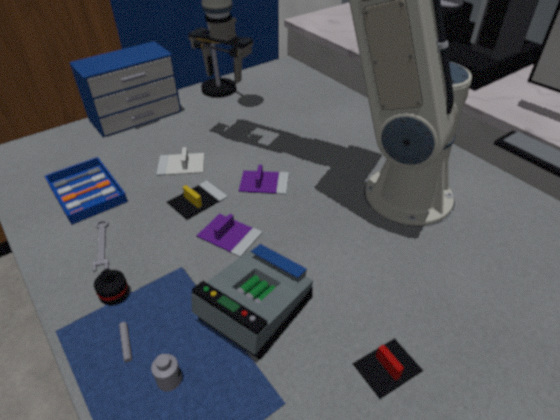

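View pics/top0.png

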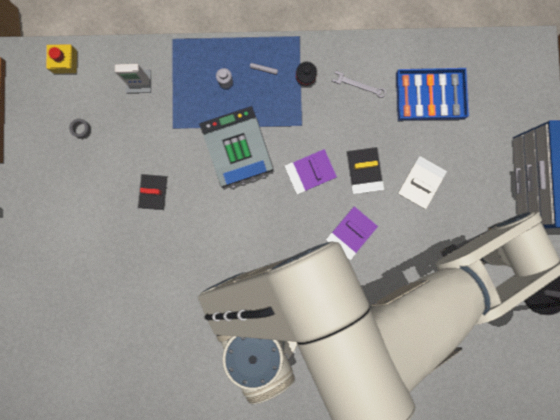

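The scene view shows the yellow-grip cover at about (195,197). In the top view it is at (366,168), with its metal lip at (370,187). The console is at (236,150), its blue ledge at (247,172), and the red cover at (152,192). Next I measure them.

```bash
cat > h.py <<'E'
import numpy as np,cv2
from rig import ctrl,get_image
def ray(d,u,v):
    c=np.linalg.inv(d["mtx"])@[u,v,1]; T=d["cam_to_world"]; return T[:3,3],T[:3,:3]@c
def onz(d,u,v,z):
    o,r=ray(d,u,v); return o+r*(z-o[2])/r[2]
def proj(d,P):
    T=np.linalg.inv(d["cam_to_world"]); p=T[:3,:3]@np.asarray(P,float)+T[:3,3]; q=d["mtx"]@(p/p[2]); return q[:2]
def hsv(d): return cv2.cvtColor(d["color"],cv2.COLOR_RGB2HSV)
def blob(m,roi):
    u0,v0,u1,v1=roi; k=np.zeros_like(m); k[v0:v1,u0:u1]=m[v0:v1,u0:u1]
    cs,_=cv2.findContours(k,cv2.RETR_EXTERNAL,cv2.CHAIN_APPROX_NONE)
    return max(cs,key=cv2.contourArea)
E
python3 - <<'E'
from h import *
d=get_image("top"); H=hsv(d); s=get_image("scene")
cv2.imwrite("pics/c1.png",cv2.resize(d["color"][95:205,190:400,::-1],None,fx=3.8,fy=3.8,interpolation=cv2.INTER_CUBIC))
cv2.imwrite("pics/c2.png",cv2.resize(s["color"][130:360,140:340,::-1],None,fx=2.6,fy=2.6,interpolation=cv2.INTER_CUBIC))
for n,lo,hi,roi,z in(("yellow",(20,120,80),(35,255,255),(345,145,390,195),.042),("blue",(95,120,60),(125,255,255),(215,155,280,195),.085),("black",(0,0,0),(180,255,45),(340,140,390,200),.006),("shoulder",(0,0,0),(180,255,45),(195,100,262,135),.1),("red",(0,150,80),(8,255,255),(130,170,175,210),.042)):
    c=blob(cv2.inRange(H,lo,hi),roi); r=cv2.minAreaRect(c)
    b=cv2.boxPoints(r); print(n,np.round(r[0],1),np.round(r[1],1),round(r[2],1),np.round(onz(d,*r[0],z),4)); print(np.round([onz(d,*p,z) for p in b],4)[:,:2].tolist())
E
```

```text
yellow [365.6 164.1] [ 6.1 23.5] 81.9 [ 0.5124 -0.3464  0.042 ]
[[0.5175, -0.3087], [0.5264, -0.3821], [0.5072, -0.3841], [0.4984, -0.3108]]
blue [244.7 172.2] [11.4 41.1] 72.1 [0.4894 0.0302 0.085 ]
[[0.4881, 0.0952], [0.5242, -0.0248], [0.4907, -0.0347], [0.4548, 0.085]]Traceback (most recent call last):
  File "<stdin>", line 6, in <module>
  File "h.py", line 13, in blob
    return max(cs,key=cv2.contourArea)
ValueError: max() iterable argument is empty
```

View pics/c1.png

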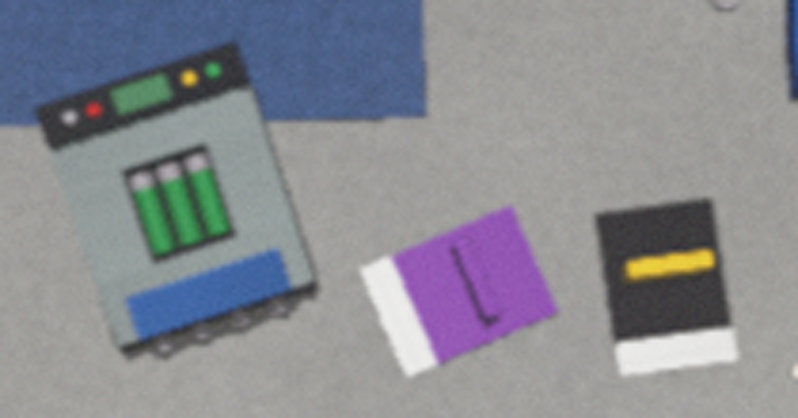

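View pics/c2.png

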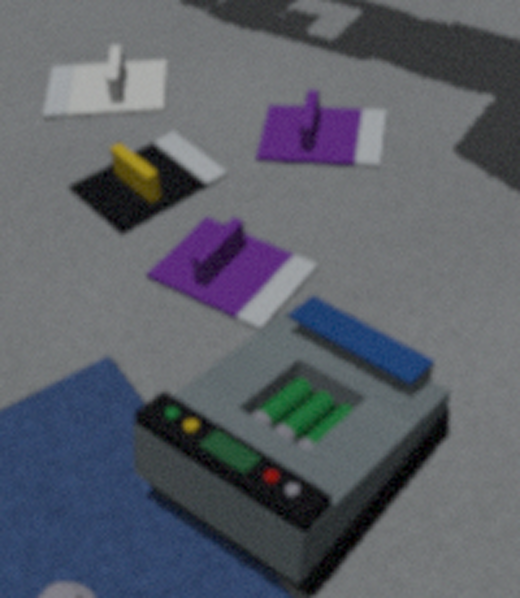

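```bash
cat > m.py <<'E'
from h import *
def fit(loc,w): # 2D rigid: world = R loc + t
    loc=np.array(loc);w=np.array(w)[:,:2];a=loc-loc.mean(0);b=w-w.mean(0)
    th=np.arctan2((a[:,0]*b[:,1]-a[:,1]*b[:,0]).sum(),(a*b).sum());R=np.array([[np.cos(th),-np.sin(th)],[np.sin(th),np.cos(th)]])
    t=w.mean(0)-R@loc.mean(0); return th,t,(w-(loc@R.T+t))
def box(m,roi): return cv2.boxPoints(cv2.minAreaRect(blob(m,roi)))
S,C=np.sin(np.radians(10)),np.cos(np.radians(10))
def bayz(x,z): return .06+x*S+z*C
def bayh(x,z): return x*C-z*S
E
python3 - <<'E'
from m import *
d=get_image("top"); H=hsv(d)
print(H[163:190:3,[360,370]].tolist(), H[115:128,230].tolist())
cp=lambda U,V:(190+(U+.5)/3.8-.5,95+(V+.5)/3.8-.5)
# bay
pts=[((0.190,.0),(0,0))]
L=[];W=[]
# image left = +y
for (x,y,z),uv in (((.024,.065,.023),(127,298)),((.024,-.065,.023),(280,250)),((0,-.065,.023),(290,290)),((0,.065,.023),(140,340))):
    W.append(onz(d,*cp(*uv),bayz(x,z)));L.append((bayh(x,z),y))
a=fit(L,W);print("ledge",a)
ws=[onz(d,*cp(*uv),bayz(x,.014)) for x,uv in((.190,(37,108)),(.190,(237,43)),(.156,(250,88)),(.156,(52,150)))]
print("shoulder w",np.linalg.norm(ws[0]-ws[1]),np.linalg.norm(ws[1]-ws[2]))
hw=np.linalg.norm(ws[0]-ws[1])/2
L2=[(bayh(.19,.014),hw),(bayh(.19,.014),-hw),(bayh(.156,.014),-hw),(bayh(.156,.014),hw)]
print("sh",fit(L2,ws)); print("all",fit(L+L2,W+ws))
wc=[onz(d,*cp(*uv),.006) for uv in((597,214),(711,200),(737,358),(622,376))]
print("cover",fit([(.07,.05),(.07,-.05),(-.07,-.05),(-.07,.05)],wc))
y=box(cv2.inRange(H,(20,120,80),(35,255,255)),(345,145,390,195)); print("rib", onz(d,*y.mean(0),.042))
# scene view check
s=get_image("scene");Hs=hsv(s)
cs=lambda U,V:(140+(U+.5)/2.6-.5,130+(V+.5)/2.6-.5)
print("cover scene",fit([(.07,.05),(.07,-.05),(-.07,-.05),(-.07,.05)],[onz(s,*cs(*uv),.006) for uv in((122,232),(70,187),(172,130),(227,174))]))
print("ledge scene",fit([L[0],L[1],L[2],L[3]],[onz(s,*cs(*uv),bayz(x,.023)) for x,uv in((.024,(412,385)),(.024,(291,317)),(0,(315,297)),(0,(433,361)))]))
E
```

```text
[[[24, 192, 220], [25, 188, 231]], [[24, 186, 230], [23, 164, 154]], [[18, 52, 64], [143, 16, 62]], [[165, 16, 63], [60, 4, 62]], [[150, 12, 65], [0, 8, 65]], [[138, 21, 60], [165, 8, 61]], [[160, 12, 65], [120, 3, 73]], [[8, 5, 207], [45, 2, 232]], [[15, 2, 232], [30, 1, 229]]] [[67, 85, 117], [68, 94, 138], [69, 96, 141], [68, 96, 138], [69, 97, 142], [69, 94, 141], [68, 90, 131], [69, 71, 97], [90, 27, 65], [120, 21, 60], [99, 20, 88], [94, 16, 125], [93, 19, 150]]
ledge (np.float64(0.29064346969514127), array([0.48226738, 0.02800505]), array([[ 5.69353841e-03,  9.68990003e-05],
       [ 4.39652781e-03,  1.46892047e-03],
       [-4.87513577e-03,  1.01389418e-03],
       [-5.21493045e-03, -2.57971364e-03]]))
shoulder w 0.16739750682194177 0.03694144259859146
sh (np.float64(0.2913791749570407), array([0.48596225, 0.02984943]), array([[ 5.03012221e-04,  5.36425486e-05],
       [ 1.46382286e-03,  3.44947792e-04],
       [-1.70007147e-03,  5.70350008e-04],
       [-2.66763603e-04, -9.68940349e-04]]))
all (np.float64(0.29354980153450727), array([0.48417064, 0.02874182]), array([[ 3.9876
[... 327 characters left out ...]
]))
cover (np.float64(0.1192055739504884), array([ 0.4986586 , -0.35049669]), array([[-0.00010058, -0.00115483],
       [-0.00221698,  0.00107041],
       [ 0.0016999 ,  0.00098897],
       [ 0.00061766, -0.00090454]]))
rib [ 0.5124175 -0.3461855  0.042    ]
cover scene (np.float64(0.12159607813022728), array([ 0.50157485, -0.34492936]), array([[-0.00059612, -0.00013765],
       [-0.00106296,  0.00119028],
       [-0.00042368, -0.0034069 ],
       [ 0.00208276,  0.00235428]]))
ledge scene (np.float64(0.300260139996152), array([0.48642677, 0.03472576]), array([[ 0.0054506 ,  0.00100758],
       [ 0.00428612,  0.00336493],
       [-0.00552839, -0.00015   ],
       [-0.00420832, -0.00422251]]))
```

```bash
cat > g.py <<'E'
from m import *
from scipy.spatial.transform import Rotation as Ro
COV=dict(p=np.array([.500,-.3477,0]),yaw=.1205); BAY=dict(p=np.array([.489,.032,.06]),yaw=.292)
def tool_down(yaw): # tool y along +x of cover with yaw, z down
    y=np.array([np.cos(yaw),np.sin(yaw),0]);z=np.array([0,0,-1.]);return np.c_[np.cross(y,z),y,z]
G=np.array([.014,0,.012]) # TCP in cover frame
RG=tool_down(0)
def bayT(lipx,lipz,tilt,y=0,yaw=0):
    Rb=Ro.from_euler('ZY',[BAY['yaw'],-np.radians(10)]).as_matrix()
    Rc=Rb@Ro.from_euler('ZY',[yaw,-np.radians(tilt)]).as_matrix()
    lip=BAY['p']+Rb@[lipx,y,lipz]
    o=lip+Rc@[.07,0,0]
    return o+Rc@G, Rc@RG
def delta(p,R):
    o=ctrl.observe();q=o['eef_rot'];Rc=Ro.from_quat([q[1],q[2],q[3],q[0]])
    rv=(Ro.from_matrix(R)*Rc.inv()).as_rotvec()
    print("t",round(o['t'],2),"d",np.round(p-o['eef_pos'],4),"rv",np.round(rv,4),"pos",np.round(o['eef_pos'],4),"F",np.round(o['contact_force'],1),"gap",round(o['finger_gap'],3))
E
python3 - <<'E'
from g import *
p=np.array([.5139,-.346,.012]);delta(p,tool_down(.1205))
for a in((45,4,15),(8,3,15),(8,0,0)): print(bayT(a[0]/1e3,a[1]/1e3,a[2])[0])
E
```

```text
t 0.3 d [ 0.2615  0.2256 -0.1653] rv [-2.0000e-04 -4.0000e-04  1.2755e+00] pos [ 0.2524 -0.5716  0.1773] F [-0.1 -0.2 -0.2] gap 1.001
[0.59882578 0.06501277 0.11812903]
[0.56409661 0.05457345 0.11071924]
[0.57377155 0.05748167 0.08779333]
```

Emit:
carry_out --moves '[{"dx":0.2615,"dy":0.2256,"dz":-0.04,"az":1.2755,"fingers":0},{"dx":0.2615,"dy":0.2256,"dz":-0.04,"az":1.2755,"fingers":0},{"dx":0.2615,"dy":0.2256,"dz":-0.04,"az":1.2755,"fingers":0},{"dx":0.2615,"dy":0.2256,"dz":-0.04,"az":1.2755,"fingers":0},{"dx":0.2615,"dy":0.2256,"dz":-0.04,"az":1.2755,"fingers":0},{"dx":0.2615,"dy":0.2256,"dz":-0.04,"az":1.2755,"fingers":0},{"dx":0.2615,"dy":0.2256,"dz":-0.04,"az":1.2755,"fingers":0},{"dx":0.2615,"dy":0.2256,"dz":-0.04,"az":1.2755,"fingers":0}]' --grip_force 40

```text
invalid input
```

```bash
python3 - <<'E'
from g import *
delta(np.array([.5139,-.346,.012]),tool_down(.1205))
E
```

```text
t 0.3 d [ 0.2615  0.2256 -0.1653] rv [-2.0000e-04 -4.0000e-04  1.2755e+00] pos [ 0.2524 -0.5716  0.1773] F [-0.1 -0.2 -0.2] gap 1.001
```

Emit:
carry_out --moves '[{"ax":0,"ay":0,"dx":0.26,"dy":0.226,"dz":-0.04,"az":1.275,"fingers":0},{"ax":0,"ay":0,"dx":0.26,"dy":0.226,"dz":-0.04,"az":1.275,"fingers":0},{"ax":0,"ay":0,"dx":0.26,"dy":0.226,"dz":-0.04,"az":1.275,"fingers":0},{"ax":0,"ay":0,"dx":0.26,"dy":0.226,"dz":-0.04,"az":1.275,"fingers":0},{"ax":0,"ay":0,"dx":0.26,"dy":0.226,"dz":-0.04,"az":1.275,"fingers":0},{"ax":0,"ay":0,"dx":0.26,"dy":0.226,"dz":-0.04,"az":1.275,"fingers":0},{"ax":0,"ay":0,"dx":0.26,"dy":0.226,"dz":-0.04,"az":1.275,"fingers":0},{"ax":0,"ay":0,"dx":0.26,"dy":0.226,"dz":-0.04,"az":1.275,"fingers":0}]' --grip_force 40

```text
t: 0.97
eef_pos: [0.5037, -0.353, 0.1391]
eef_rot: [0.0, 0.758, 0.653, 0.0]
contact_force: [0.3, -1.0, 0.6]
finger_gap: 1.002
```

```bash
python3 - <<'E'
from g import *
delta(np.array([.5139,-.346,.012]),tool_down(.1205))
E
```

```text
t 0.97 d [ 0.0102  0.007  -0.1271] rv [2.000e-04 3.000e-04 2.693e-01] pos [ 0.5037 -0.353   0.1391] F [ 0.3 -1.   0.6] gap 1.002
```

Emit:
carry_out --moves '[{"ax":0,"ay":0,"az":0.27,"dx":0.005,"dy":0.005,"dz":-0.055,"fingers":0},{"ax":0,"ay":0,"az":0.27,"dx":0.005,"dy":0.005,"dz":-0.055,"fingers":0},{"ax":0,"ay":0,"az":0.27,"dx":0.005,"dy":0.005,"dz":-0.055,"fingers":0},{"ax":0,"ay":0,"az":0.27,"dx":0.005,"dy":0.005,"dz":-0.055,"fingers":0},{"ax":0,"ay":0,"az":0.27,"dx":0.005,"dy":0.005,"dz":-0.055,"fingers":0}]'

```text
t: 1.38
eef_pos: [0.5078, -0.3504, 0.0853]
eef_rot: [0.001, 0.667, 0.745, 0.0]
contact_force: [-0.1, 0.1, 0.4]
finger_gap: 1.001
```

```bash
python3 - <<'E'
from g import *
delta(np.array([.5139,-.346,.012]),tool_down(.1205))
s=get_image("scene")
cv2.imwrite("pics/s2.png",cv2.resize(s["color"][80:260,120:320,::-1],None,fx=3,fy=3,interpolation=cv2.INTER_CUBIC))
delta(np.array([.5139,-.346,.012]),tool_down(.1205))
E
```

```text
t 1.38 d [ 0.0061  0.0044 -0.0733] rv [0.0009 0.0012 0.0098] pos [ 0.5078 -0.3504  0.0853] F [-0.1  0.1  0.4] gap 1.001
t 1.43 d [ 0.006   0.0047 -0.0737] rv [0.0013 0.0019 0.0097] pos [ 0.5079 -0.3507  0.0857] F [ 0.9 -0.7  0.1] gap 1.002
```

View pics/s2.png

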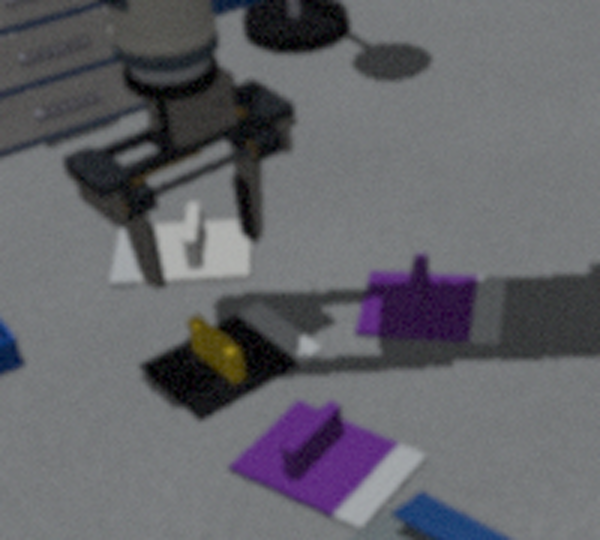

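The picture shows the open jaws above the yellow cover, with fingertips at about (155,283) and (255,240) in the crop and the rib at (217,350). I'll project the TCP against the fingertips as a check.

```bash
python3 - <<'E'
from g import *
s=get_image("scene");t=get_image("top")
o=ctrl.observe();p=o['eef_pos']
print(proj(s,p), 120+205/3,80+262/3)
H=hsv(s);c=blob(cv2.inRange(H,(18,110,60),(35,255,255)),(160,170,230,230));m=cv2.minAreaRect(c);print(m)
c=c[:,0]; print(c[c[:,0].argmin()],c[c[:,0].argmax()],c[c[:,1].argmin()],c[c[:,1].argmax()])
y=np.array([np.cos(.1205),np.sin(.1205),0]);q=np.array([-y[1],y[0],0])
for b in((.5139,-.346),(.5125,-.348)):
  print([np.round(proj(s,np.array([*b,z])+a*q*.035+e*y*.007),1).tolist() for a in(1,-1) for z in(.042,.006) for e in(-1,1)])
E
```

```text
[189.96547041 176.2482313 ] 188.33333333333331 167.33333333333331
((192.0853729248047, 196.268310546875), (24.51927947998047, 10.619816780090332), 38.65980529785156)
[183 188] [201 204] [185 186] [197 207]
[[200.5, 195.1], [196.3, 197.4], [202.2, 205.0], [198.1, 207.3], [185.9, 183.6], [181.8, 185.8], [187.8, 193.4], [183.7, 195.5]]
[[200.6, 194.6], [196.5, 196.8], [202.3, 204.4], [198.2, 206.7], [186.0, 183.1], [181.9, 185.2], [187.9, 192.8], [183.8, 195.0]]
```

```bash
python3 - <<'E'
from g import *
s=get_image("scene")
o=ctrl.observe();p=o['eef_pos'];q=o['eef_rot'];R=Ro.from_quat([q[1],q[2],q[3],q[0]]).as_matrix()
im=cv2.resize(s["color"][120:220,140:250,::-1],None,fx=6,fy=6,interpolation=cv2.INTER_CUBIC).copy()
for e in(-.064,-.046,0,.046,.064):
  for z in (0,-.019,-.06):
    u=proj(s,p+R@[0,e,z]); print(e,z,u); cv2.circle(im,tuple(int(v) for v in ((u-[140,120]+.5)*6-.5)),3,(0,0,255),-1)
cv2.imwrite("pics/s3.png",im)
E
```

```text
-0.064 0 [209.14509219 166.74406435]
-0.064 -0.019 [208.38978298 161.19155878]
-0.064 -0.06 [206.70458464 148.80315799]
-0.046 0 [203.87477779 169.38248479]
-0.046 -0.019 [203.05795614 163.81577978]
-0.046 -0.06 [201.23505063 151.39253256]
0 0 [190.03965663 176.30861169]
0 -0.019 [189.05735606 170.70660159]
0 -0.06 [186.86368256 158.19619352]
0.046 0 [175.65249699 183.51109965]
0.046 -0.019 [174.49196335 177.87540329]
0.046 -0.06 [171.89845416 165.28099852]
0.064 0 [169.86524196 186.40831047]
0.064 -0.019 [168.63124416 180.75993477]
0.064 -0.06 [165.87278741 168.13365621]
```

View pics/s3.png

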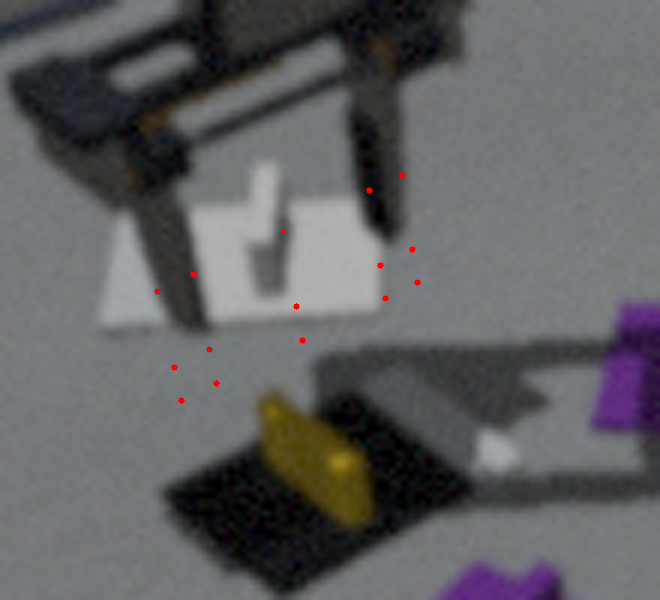

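```bash
python3 - <<'E'
from g import *
s=get_image("top")
o=ctrl.observe();p=o['eef_pos'];q=o['eef_rot'];R=Ro.from_quat([q[1],q[2],q[3],q[0]]).as_matrix()
im=cv2.resize(s["color"][120:240,300:440,::-1],None,fx=5,fy=5,interpolation=cv2.INTER_CUBIC).copy()
for e in(-.064,-.046,0,.046,.064):
  for z in (0,):
    u=proj(s,p+R@[0,e,z]); print(e,z,u); cv2.circle(im,tuple(int(v) for v in ((u-[300,120]+.5)*5-.5)),3,(0,0,255),-1)
cv2.imwrite("pics/t3.png",im)
E
```

```text
-0.064 0 [372.52316039 184.10558381]
-0.046 0 [371.63730125 178.2797649 ]
0 0 [369.3807318  163.43952194]
0.046 0 [367.13458787 148.66784195]
0.064 0 [366.25848426 142.90617998]
```

View pics/t3.png

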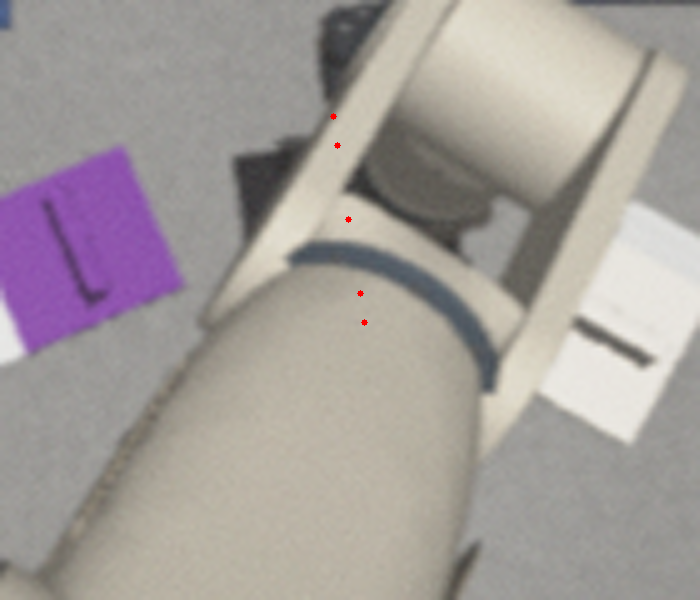

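```bash
python3 - <<'E'
from g import *
o=ctrl.observe();p0=o['eef_pos'];q=o['eef_rot'];R=Ro.from_quat([q[1],q[2],q[3],q[0]]).as_matrix()
print(p0)
for n,(u0,v0,u1,v1) in(("top",(320,100,440,200)),("scene",(130,80,260,190))):
  s=get_image(n)
  im=cv2.resize(s["color"][v0:v1,u0:u1,::-1],None,fx=6,fy=6,interpolation=cv2.INTER_CUBIC).copy()
  im=cv2.convertScaleAbs(im,alpha=1.6,beta=20)
  for off,col in(([0,0,0],(0,0,255)),([0,0,.032],(0,255,0)),([-.014,-.018,0],(255,0,0))):
    p=p0+off
    for e in(-.0945,.0945):
     for x in(-.0375,.0375):
      for z in (-.088,-.13):
       u=proj(s,p+R@[x,e,z]); cv2.circle(im,tuple(int(v) for v in ((u-[u0,v0]+.5)*6-.5)),4,col,-1)
    for e in (-.05,.05):
       u=proj(s,p+R@[0,e,0]); cv2.circle(im,tuple(int(v) for v in ((u-[u0,v0]+.5)*6-.5)),6,col,1)
  cv2.imwrite(f"pics/{n}4.png",im)
E
```

```text
[ 0.5076145  -0.35036615  0.08528875]
```

View pics/top4.png

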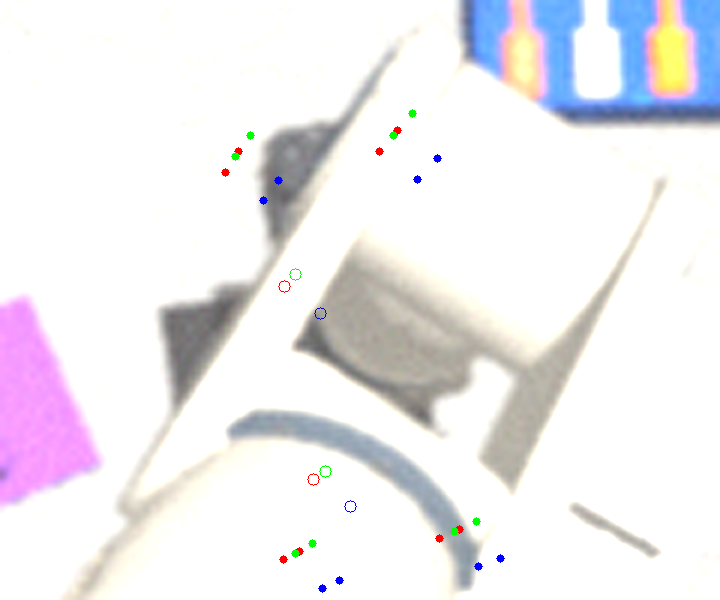

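View pics/scene4.png

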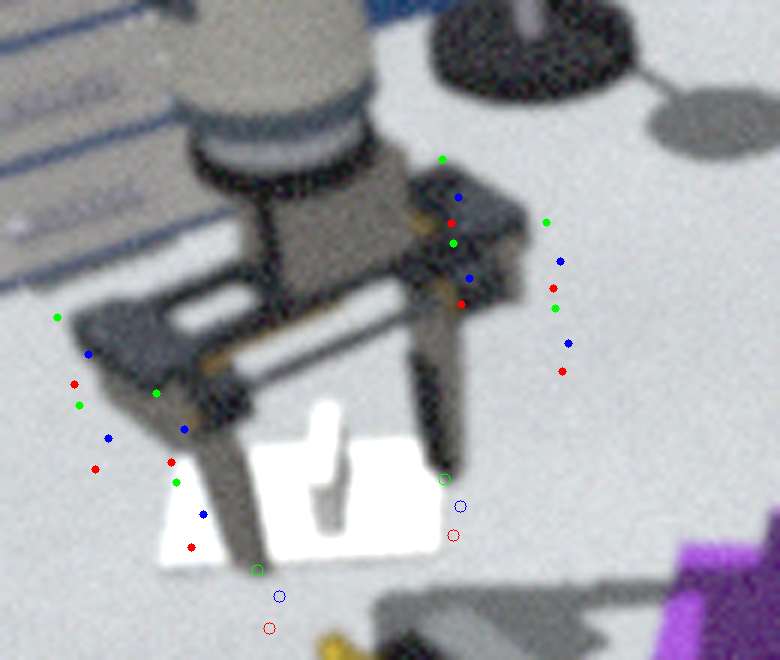

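The scene view puts the visible fingertips about 9 px above where the reported TCP projects. They fit a TCP roughly 30 mm higher, or one shifted horizontally. I'll go lower in steps, with the jaws still straddling the rib, to tell which.

Emit:
carry_out --moves '[{"ax":0,"ay":0,"az":0.01,"dx":0.006,"dy":0.0045,"dz":-0.02,"fingers":0},{"ax":0,"ay":0,"az":0.01,"dx":0.006,"dy":0.0045,"dz":-0.04,"fingers":0},{"ax":0,"ay":0,"az":0.01,"dx":0.006,"dy":0.0045,"dz":-0.04,"fingers":0},{"ax":0,"ay":0,"az":0.01,"dx":0.006,"dy":0.0045,"dz":-0.04,"fingers":0}]'

```text
t: 2.07
eef_pos: [0.5126, -0.3446, 0.0436]
eef_rot: [-0.001, 0.662, 0.75, -0.0]
contact_force: [0.3, 0.1, 1.4]
finger_gap: 0.999
```

```bash
cat > look.py <<'E'
from g import *
import sys
n,u0,v0,u1,v1,f,name=sys.argv[1],*map(int,sys.argv[2:7]),sys.argv[7]
s=get_image(n);o=ctrl.observe();p=o['eef_pos'];q=o['eef_rot'];R=Ro.from_quat([q[1],q[2],q[3],q[0]]).as_matrix()
im=cv2.convertScaleAbs(cv2.resize(s["color"][v0:v1,u0:u1,::-1],None,fx=f,fy=f,interpolation=cv2.INTER_CUBIC),alpha=1.5,beta=10)
for e in (-.05,0,.05):
    u=proj(s,p+R@[0,e,0]); cv2.circle(im,tuple(int(v) for v in ((u-[u0,v0]+.5)*f-.5)),5,(0,0,255),1)
cv2.imwrite(f"pics/{name}.png",im); print(p,o['contact_force'],o['finger_gap'])
E
python3 look.py scene 140 110 260 220 6 s5
```

```text
[ 0.51326677 -0.3451501   0.04455613] [ 0.362852   -0.35185045 -0.12551384] 1.0018529644905612
```

View pics/s5.png

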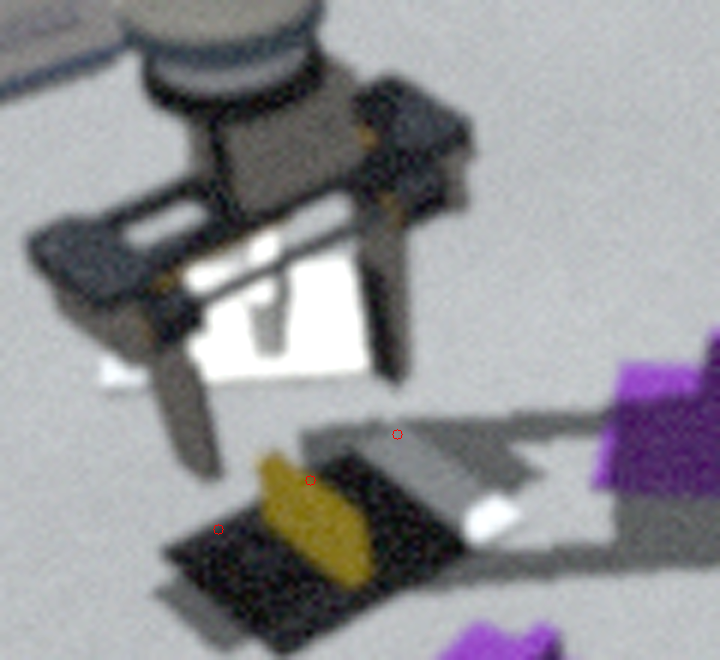

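Emit:
carry_out --moves '[{"ax":0,"ay":0,"az":0,"dx":0,"dy":0,"dz":-0.015,"fingers":0},{"ax":0,"ay":0,"az":0,"dx":0,"dy":0,"dz":-0.028,"fingers":0},{"ax":0,"ay":0,"az":0,"dx":0,"dy":0,"dz":-0.028,"fingers":0}]'

```text
t: 2.37
eef_pos: [0.5123, -0.3445, 0.0147]
eef_rot: [-0.001, 0.662, 0.75, -0.0]
contact_force: [-1.0, -0.0, -0.4]
finger_gap: 1.0
```

```bash
python3 look.py scene 140 110 260 220 6 s6
```

```text
[ 0.5125829  -0.34466258  0.01553946] [-0.87119596 -0.54244629  0.04797876] 0.9997113636428354
```

View pics/s6.png

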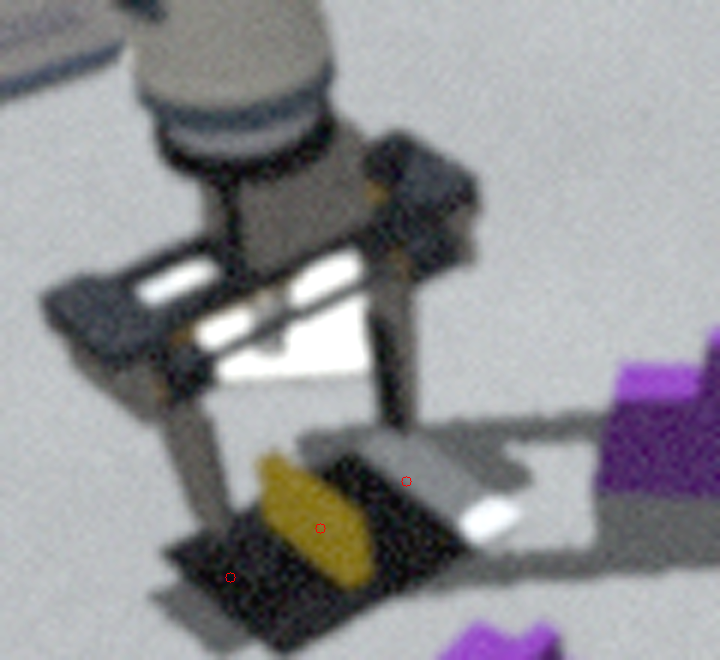

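```bash
python3 - <<'E'
from g import *
for n in("scene","top"):
    s=get_image(n); print(n,[np.round(proj(s,P),1).tolist() for P in((0,0,0),(0,0,.02),(0.1,0,0),(0,.1,0),(-.1,0,0),(0,-.1,0))])
s=get_image("scene"); cp=lambda U,V:(140+(U+.5)/6-.5,110+(V+.5)/6-.5)
for z in(.0155,.043): print(z,[np.round(onz(s,*cp(*q),z),4).tolist() for q in((215,535),(400,430))])
print(ctrl.observe()['joints'])
E
```

```text
scene [[408.4, 194.8], [409.8, 189.5], [384.3, 208.6], [436.3, 213.5], [430.9, 181.9], [383.0, 177.8]]
top [[259.1, 330.4], [258.8, 331.5], [258.4, 298.1], [227.2, 331.1], [259.7, 362.9], [290.9, 329.6]]
0.0155 [[0.5543, -0.3703, 0.0155], [0.4456, -0.3879, 0.0155]]
0.043 [[0.5653, -0.3383, 0.043], [0.4603, -0.3554, 0.043]]
[-5.94258832e-01  5.29467113e-01  1.76478731e+00 -2.48041109e-05
  8.46586885e-01 -7.19172199e-01]
```

Emit:
carry_out --moves '[{"ax":0,"ay":0,"az":0,"dx":0.0,"dy":-0.001,"dz":0,"fingers":0.7},{"ax":0,"ay":0,"az":0,"dx":0.0,"dy":-0.001,"dz":0,"fingers":0.7},{"ax":0,"ay":0,"az":0,"dx":0.0,"dy":-0.001,"dz":0,"fingers":0.7},{"ax":0,"ay":0,"az":0,"dx":0.0,"dy":-0.001,"dz":0,"fingers":0.7}]' --grip_force 5

```text
t: 2.9
eef_pos: [0.5135, -0.3461, 0.0164]
eef_rot: [0.0, 0.662, 0.75, 0.0]
contact_force: [0.1, 0.5, -0.1]
finger_gap: 0.733
```

```bash
python3 look.py scene 140 110 260 220 6 s7
```

```text
[ 0.51341898 -0.34606844  0.01630568] [ 0.92131201  0.34390472 -0.21054615] 0.6859208014855351
```

View pics/s7.png

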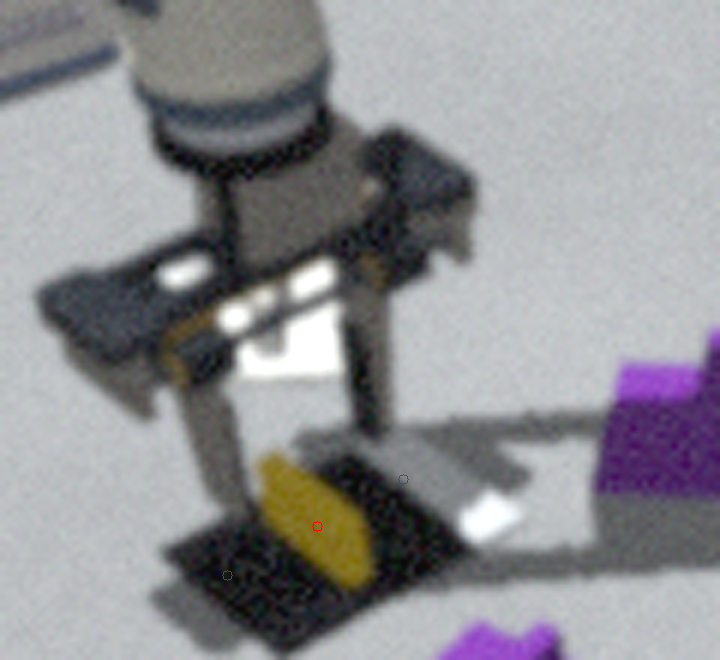

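Emit:
carry_out --moves '[{"ax":0,"ay":0,"az":0,"dx":0.0,"dy":0,"dz":0,"fingers":0.75},{"ax":0,"ay":0,"az":0,"dx":0.0,"dy":0,"dz":0,"fingers":0.75},{"ax":0,"ay":0,"az":0,"dx":0.0,"dy":0,"dz":0,"fingers":0.75},{"ax":0,"ay":0,"az":0,"dx":0.0,"dy":0,"dz":0,"fingers":0.75},{"ax":0,"ay":0,"az":0,"dx":0.0,"dy":0,"dz":0,"fingers":0.75},{"ax":0,"ay":0,"az":0,"dx":0.0,"dy":0,"dz":0,"fingers":0.75}]' --grip_force 5

```text
t: 3.45
eef_pos: [0.5134, -0.346, 0.0161]
eef_rot: [-0.0, 0.662, 0.75, 0.0]
contact_force: [0.2, 0.1, 0.0]
finger_gap: 0.262
```

```bash
python3 look.py scene 140 110 260 220 6 s8
```

```text
[ 0.51329447 -0.34600252  0.01607945] [-0.79295221  0.22493211  0.29286584] 0.24714345729283455
```

View pics/s8.png

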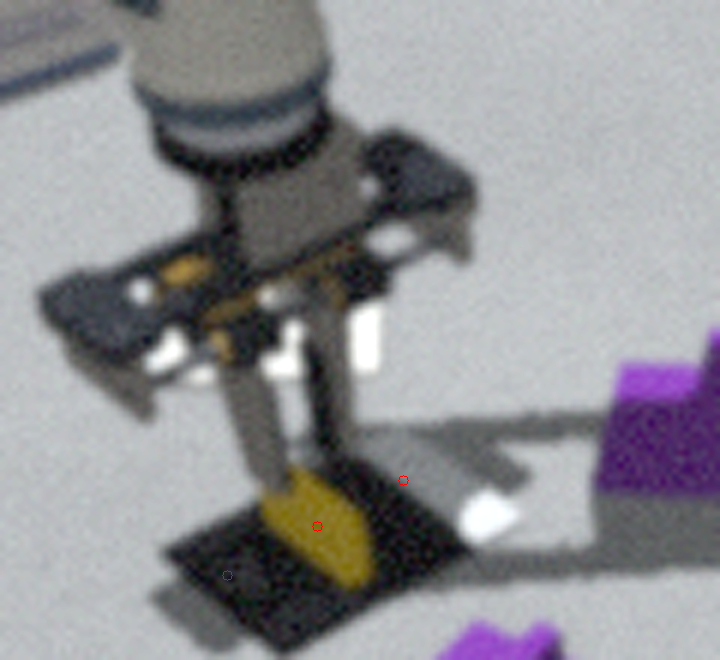

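Emit:
carry_out --moves '[{"ax":0,"ay":0,"az":0,"dx":0.0,"dy":0,"dz":0,"fingers":0.95},{"ax":0,"ay":0,"az":0,"dx":0.0,"dy":0,"dz":0,"fingers":0.95},{"ax":0,"ay":0,"az":0,"dx":0.0,"dy":0,"dz":0,"fingers":0.95},{"ax":0,"ay":0,"az":0,"dx":0.0,"dy":0,"dz":0,"fingers":0.95}]' --grip_force 5

```text
t: 3.83
eef_pos: [0.5133, -0.346, 0.0161]
eef_rot: [-0.0, 0.662, 0.75, 0.0]
contact_force: [0.0, -1.1, -0.1]
finger_gap: 0.05
```

```bash
python3 look.py scene 140 110 260 220 6 s9
```

```text
[ 0.51336165 -0.34599418  0.01612787] [ 0.63164381 -0.2736962  -0.31787008] 0.048051648293420006
```

View pics/s9.png

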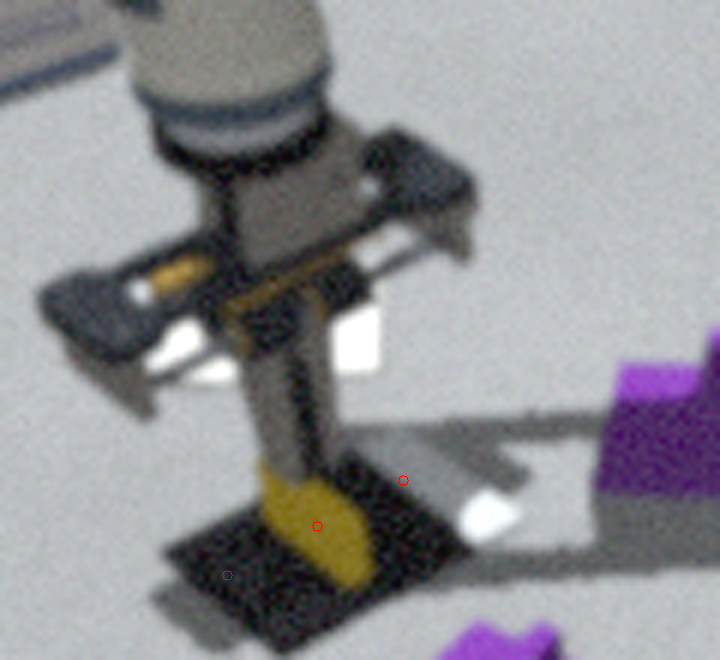

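The jaws closed to a gap of 0.05 above the rib, so the real TCP is about 30 mm higher than reported while xy agrees. I'll use a gentle touch on the rib top (z = 42 mm) to measure the bias.

Emit:
carry_out --moves '[{"ax":0,"ay":0,"az":0,"dx":0.0,"dy":0,"dz":-0.001,"fingers":0.95},{"ax":0,"ay":0,"az":0,"dx":0.0,"dy":0,"dz":-0.002,"fingers":0.95},{"ax":0,"ay":0,"az":0,"dx":0.0,"dy":0,"dz":-0.002,"fingers":0.95}]'

```text
t: 4.13
eef_pos: [0.5132, -0.3459, 0.0139]
eef_rot: [-0.0, 0.662, 0.75, -0.0]
contact_force: [-0.3, 1.0, -0.3]
finger_gap: 0.05
```

Emit:
carry_out --moves '[{"ax":0,"ay":0,"az":0,"dx":0.0,"dy":0,"dz":-0.001,"fingers":0.95},{"ax":0,"ay":0,"az":0,"dx":0.0,"dy":0,"dz":-0.002,"fingers":0.95},{"ax":0,"ay":0,"az":0,"dx":0.0,"dy":0,"dz":-0.002,"fingers":0.95}]'

```text
t: 4.38
eef_pos: [0.5132, -0.346, 0.0119]
eef_rot: [-0.0, 0.662, 0.75, -0.0]
contact_force: [-0.9, -0.2, -0.6]
finger_gap: 0.044
```

Emit:
carry_out --moves '[{"ax":0,"ay":0,"az":0,"dx":0.0,"dy":0,"dz":-0.001,"fingers":0.95},{"ax":0,"ay":0,"az":0,"dx":0.0,"dy":0,"dz":-0.002,"fingers":0.95},{"ax":0,"ay":0,"az":0,"dx":0.0,"dy":0,"dz":-0.002,"fingers":0.95}]'

```text
t: 4.63
eef_pos: [0.5132, -0.346, 0.0099]
eef_rot: [-0.0, 0.662, 0.75, -0.0]
contact_force: [0.5, 0.5, 0.4]
finger_gap: 0.051
```

```bash
python3 look.py scene 160 150 220 220 8 s10;python3 - <<'E'
from g import *
s=get_image("scene")
for z in (.036,.040,.044,.048): print(z,(proj(s,[.5133,-.346,z])-[160,150]+.5)*8)
E
```

```text
[ 0.51329802 -0.34597805  0.01001484] [ 0.76399065 -0.35672562  1.0072322 ] 0.05322190524931332
0.036 [256.27985287 339.69606131]
0.04 [254.67831419 330.83210027]
0.044 [253.06970856 321.92902612]
0.048 [251.4539891  312.98657938]
```

View pics/s10.png

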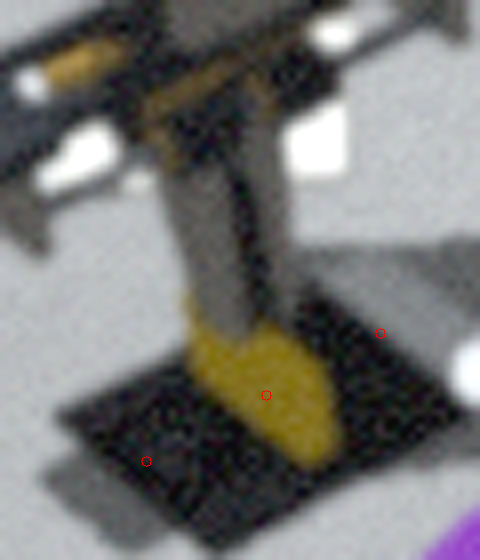

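Emit:
carry_out --moves '[{"ax":0,"ay":0,"az":0,"dx":0.0,"dy":0,"dz":-0.001,"fingers":0.95},{"ax":0,"ay":0,"az":0,"dx":0.0,"dy":0,"dz":-0.002,"fingers":0.95},{"ax":0,"ay":0,"az":0,"dx":0.0,"dy":0,"dz":-0.002,"fingers":0.95}]'

```text
t: 4.98
eef_pos: [0.5132, -0.346, 0.0079]
eef_rot: [-0.0, 0.662, 0.75, -0.0]
contact_force: [-0.1, -0.7, -0.2]
finger_gap: 0.049
```

Emit:
carry_out --moves '[{"ax":0,"ay":0,"az":0,"dx":0.0,"dy":0,"dz":-0.001,"fingers":0.95},{"ax":0,"ay":0,"az":0,"dx":0.0,"dy":0,"dz":-0.002,"fingers":0.95},{"ax":0,"ay":0,"az":0,"dx":0.0,"dy":0,"dz":-0.002,"fingers":0.95}]'

```text
t: 5.23
eef_pos: [0.5132, -0.3459, 0.0059]
eef_rot: [-0.0, 0.662, 0.75, -0.0]
contact_force: [0.3, 0.7, 0.1]
finger_gap: 0.05
```

Emit:
carry_out --moves '[{"ax":0,"ay":0,"az":0,"dx":0.0,"dy":0,"dz":-0.001,"fingers":0.95},{"ax":0,"ay":0,"az":0,"dx":0.0,"dy":0,"dz":-0.002,"fingers":0.95},{"ax":0,"ay":0,"az":0,"dx":0.0,"dy":0,"dz":-0.002,"fingers":0.95}]'

```text
t: 5.48
eef_pos: [0.5134, -0.3461, 0.0054]
eef_rot: [0.0, 0.662, 0.75, -0.0]
contact_force: [-3.7, 2.6, 13.2]
finger_gap: 0.049
```

```bash
python3 look.py scene 160 150 220 220 8 s11
```

```text
[ 0.5134194  -0.34608172  0.00536392] [-3.6063329   2.15002005 13.98175512] 0.0502272453006919
```

View pics/s11.png

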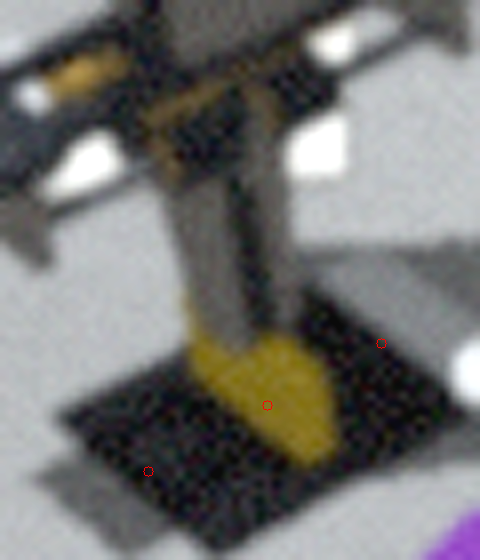

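The fingertips touched something at reported z ≈ 0.0055 with 13 N. They cover the rib's top edge in the picture, at about (235,350), so they rest on the rib top at 42 mm. The z bias is then about +36 mm. I'll lift, open, and descend again with the bias applied.

Emit:
carry_out --moves '[{"ax":0,"ay":0,"az":0,"dx":0.0,"dy":0,"dz":0.008,"fingers":0.5},{"ax":0,"ay":0,"az":0,"dx":0.0,"dy":0,"dz":0.008,"fingers":0.5},{"ax":0,"ay":0,"az":0,"dx":0.0,"dy":0,"dz":0.008,"fingers":0.5},{"ax":0,"ay":0,"az":0,"dx":0.0,"dy":0,"dz":0.008,"fingers":0.5},{"ax":0,"ay":0,"az":0,"dx":0.0,"dy":0,"dz":0.008,"fingers":0.5},{"ax":0,"ay":0,"az":0,"dx":0.0,"dy":0,"dz":0.008,"fingers":0.5}]'

```text
t: 6.03
eef_pos: [0.5132, -0.3459, 0.0118]
eef_rot: [-0.0, 0.662, 0.75, -0.0]
contact_force: [0.0, 0.5, -0.2]
finger_gap: 0.463
```

Emit:
carry_out --moves '[{"ax":0,"ay":0,"az":0,"dx":0.0,"dy":0,"dz":-0.01,"fingers":0.5},{"ax":0,"ay":0,"az":0,"dx":0.0,"dy":0,"dz":-0.014,"fingers":0.5},{"ax":0,"ay":0,"az":0,"dx":0.0,"dy":0,"dz":-0.014,"fingers":0.5}]'

```text
t: 6.28
eef_pos: [0.5123, -0.3453, -0.0036]
eef_rot: [-0.001, 0.662, 0.75, -0.0]
contact_force: [0.4, 0.0, 1.0]
finger_gap: 0.497
```

```bash
python3 look.py scene 140 110 260 220 6 s12
```

```text
[ 0.51259724 -0.34549728 -0.00301605] [-0.07295383 -0.11157941 -0.41987838] 0.49810302263243056
```

View pics/s12.png

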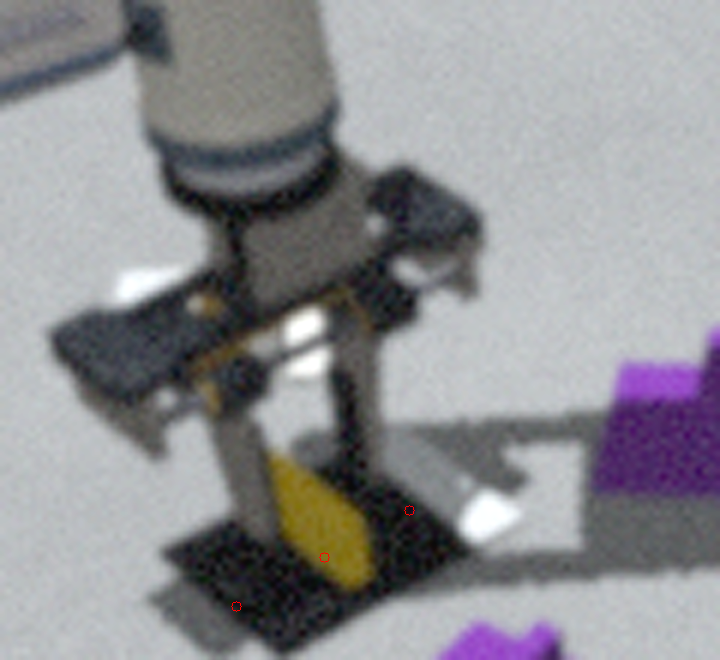

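Emit:
carry_out --moves '[{"ax":0,"ay":0,"az":0,"dx":0.0,"dy":0,"dz":-0.01,"fingers":0.5},{"ax":0,"ay":0,"az":0,"dx":0.0,"dy":0,"dz":-0.015,"fingers":0.5},{"ax":0,"ay":0,"az":0,"dx":0.0,"dy":0,"dz":-0.017,"fingers":0.5},{"ax":0,"ay":0,"az":0,"dx":0.0,"dy":0,"dz":-0.017,"fingers":0.5}]'

```text
t: 6.67
eef_pos: [0.5128, -0.3456, -0.0198]
eef_rot: [-0.001, 0.662, 0.75, -0.0]
contact_force: [-0.4, 1.3, -0.3]
finger_gap: 0.499
```

```bash
python3 look.py scene 140 110 260 220 6 s13
```

```text
[ 0.51306977 -0.34584759 -0.01935912] [ 0.20786092 -0.04248231 -0.17615951] 0.4994042867046357
```

View pics/s13.png

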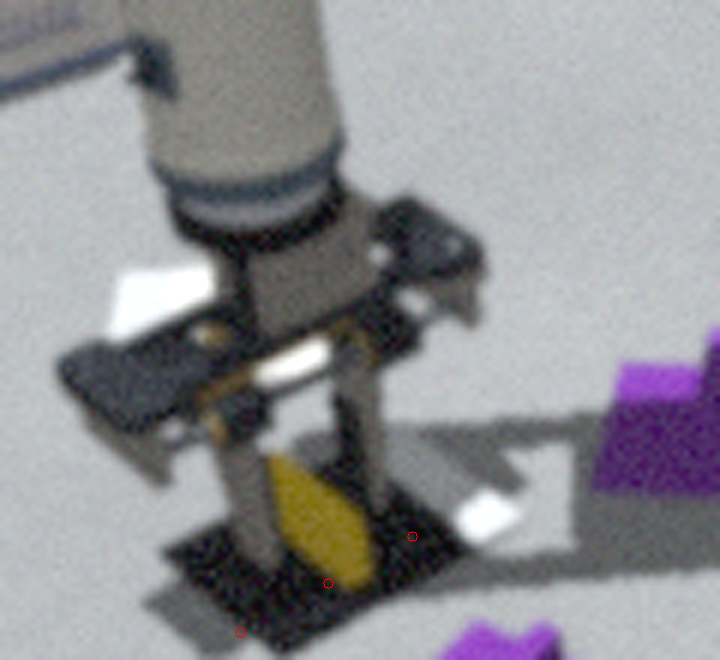

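Emit:
carry_out --moves '[{"ax":0,"ay":0,"az":0,"dx":0.0,"dy":0,"dz":-0.004,"fingers":0.5},{"ax":0,"ay":0,"az":0,"dx":0.0,"dy":0,"dz":-0.004,"fingers":1.0},{"ax":0,"ay":0,"az":0,"dx":0.0,"dy":0,"dz":-0.004,"fingers":1.0},{"ax":0,"ay":0,"az":0,"dx":0.0,"dy":0,"dz":-0.004,"fingers":1.0},{"ax":0,"ay":0,"az":0,"dx":0.0,"dy":0,"dz":-0.004,"fingers":1.0},{"ax":0,"ay":0,"az":0,"dx":0.0,"dy":0,"dz":-0.004,"fingers":1.0},{"ax":0,"ay":0,"az":0,"dx":0.0,"dy":0,"dz":-0.004,"fingers":1.0},{"ax":0,"ay":0,"az":0,"dx":0.0,"dy":0,"dz":-0.004,"fingers":1.0}]' --grip_force 35

```text
t: 7.38
eef_pos: [0.5134, -0.3461, -0.0227]
eef_rot: [0.0, 0.662, 0.75, 0.0]
contact_force: [0.3, 0.6, 1.3]
finger_gap: 0.151
```

```bash
sed -i 's/^G=.*/G=np.array([.014,0,-.0227])/' g.py; cat > tgt.py <<'E'
from g import *
import sys
a=[float(x) for x in sys.argv[1:]]
p,R=bayT(*a[:3],*a[3:]); print("target",np.round(p,4)); delta(p,R)
E
python3 tgt.py .045 .08 15
```

```text
target [0.6002 0.0654 0.1615]
t 7.38 d [0.0868 0.4115 0.1842] rv [ 0.0905 -0.4272  0.1644] pos [ 0.5134 -0.3461 -0.0227] F [0.3 0.6 1.3] gap 0.151
```

Emit:
carry_out --moves '[{"ax":0,"ay":0,"az":0,"dx":0.0,"dy":0,"dz":0.03,"fingers":1.0},{"ax":0,"ay":0,"az":0,"dx":0.0,"dy":0,"dz":0.065,"fingers":1.0},{"ax":0,"ay":0,"az":0,"dx":0.0,"dy":0,"dz":0.1,"fingers":1.0},{"ax":0,"ay":0,"az":0,"dx":0.0,"dy":0.0,"dz":0.14,"fingers":1.0},{"ax":0,"ay":0,"az":0,"dx":0.01,"dy":0.03,"dz":0.17,"fingers":1.0},{"ax":0.0,"ay":0,"az":0.04,"dx":0.02,"dy":0.06,"dz":0.185,"fingers":1.0},{"ax":0,"ay":0,"az":0.08,"dx":0.03,"dy":0.095,"dz":0.185,"fingers":1.0},{"ax":0,"ay":0,"az":0.12,"dx":0.04,"dy":0.13,"dz":0.185,"fingers":1.0}]'

```text
t: 8.05
eef_pos: [0.5543, -0.2153, 0.1638]
eef_rot: [0.001, 0.615, 0.788, 0.0]
contact_force: [0.1, -0.2, -1.4]
finger_gap: 0.148
```

```bash
python3 tgt.py .045 .08 15; python3 look.py scene 120 80 330 290 3 s14
```

```text
target [0.6002 0.0654 0.1615]
t 8.05 d [ 0.046   0.2807 -0.0023] rv [ 0.1168 -0.4179  0.0459] pos [ 0.5543 -0.2153  0.1638] F [ 0.1 -0.2 -1.4] gap 0.148
[ 0.55512435 -0.20902761  0.16286477] [ 0.51683906  4.9265229  -0.93503117] 0.1493985156194991
```

View pics/s14.png

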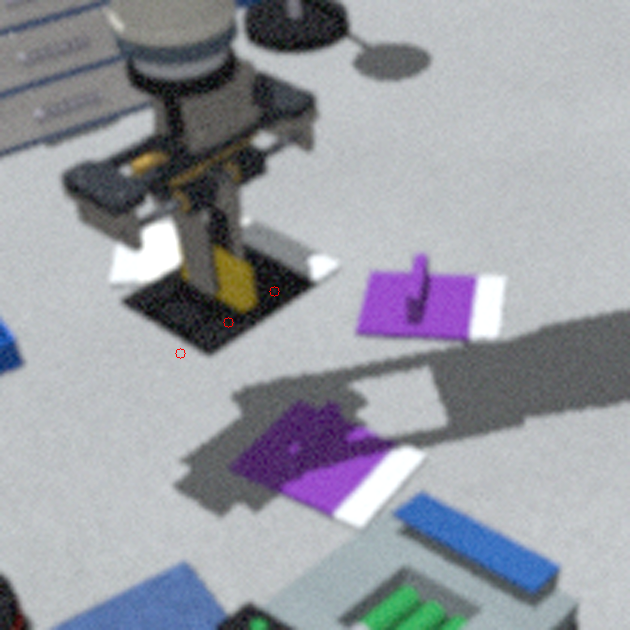

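Emit:
carry_out --moves '[{"ax":0.03,"ay":-0.1,"az":0.01,"dx":0.007,"dy":0.04,"dz":0,"fingers":1.0},{"ax":0.06,"ay":-0.2,"az":0.02,"dx":0.014,"dy":0.08,"dz":0,"fingers":1.0},{"ax":0.09,"ay":-0.3,"az":0.03,"dx":0.02,"dy":0.12,"dz":0,"fingers":1.0},{"ax":0.116,"ay":-0.416,"az":0.045,"dx":0.027,"dy":0.16,"dz":0,"fingers":1.0},{"ax":0.116,"ay":-0.416,"az":0.045,"dx":0.034,"dy":0.2,"dz":0,"fingers":1.0},{"ax":0.116,"ay":-0.416,"az":0.045,"dx":0.04,"dy":0.24,"dz":0,"fingers":1.0},{"ax":0.116,"ay":-0.416,"az":0.045,"dx":0.047,"dy":0.28,"dz":0,"fingers":1.0},{"ax":0.116,"ay":-0.416,"az":0.045,"dx":0.047,"dy":0.28,"dz":0,"fingers":1.0}]'

```text
t: 8.77
eef_pos: [0.6005, 0.0699, 0.1624]
eef_rot: [0.127, 0.582, 0.784, 0.173]
contact_force: [-0.2, 0.2, -0.6]
finger_gap: 0.148
```

```bash
python3 tgt.py .045 .08 15; python3 look.py scene 160 130 360 330 4 s15; python3 look.py top 160 80 340 230 4 t15
```

```text
target [0.6002 0.0654 0.1615]
t 8.77 d [-0.0003 -0.0045 -0.0009] rv [-0.0019 -0.0045 -0.0029] pos [0.6005 0.0699 0.1624] F [-0.2  0.2 -0.6] gap 0.148
[0.60004411 0.06769806 0.16208786] [-0.32244009 -0.67780621 -1.61779075] 0.1501383918025105
[0.59982029 0.06587267 0.16183654] [-1.17198953 -0.4461681  -1.29058057] 0.14844218428389958
```

View pics/s15.png

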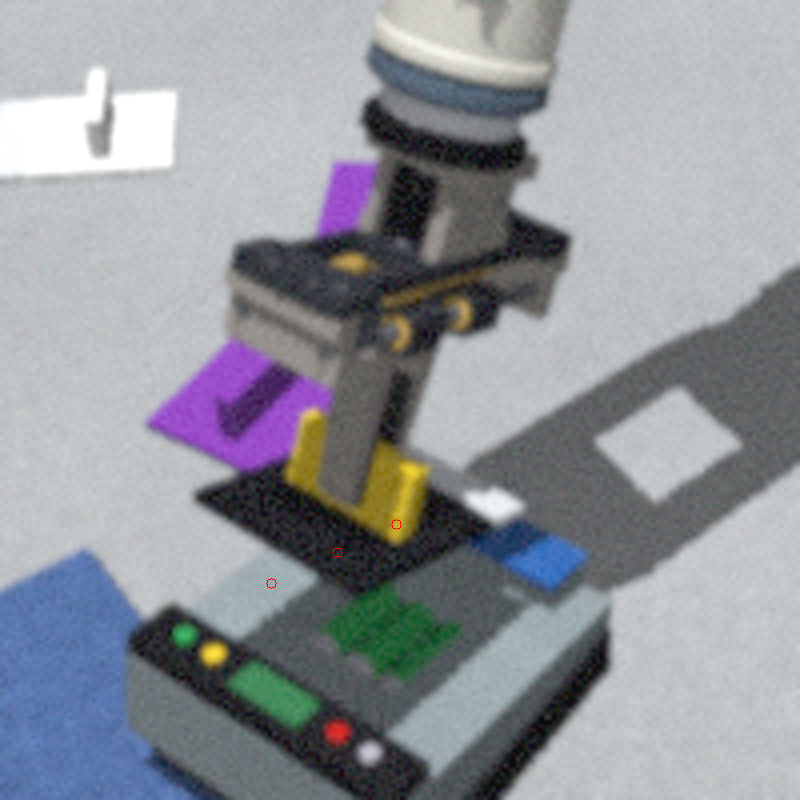

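View pics/t15.png

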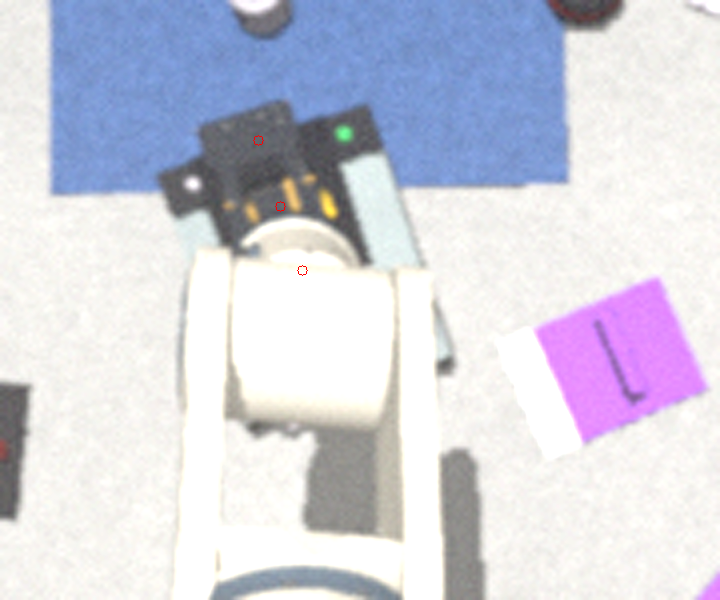

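```bash
cat > cmp.py <<'E'
from g import *
import sys
off=np.array([float(sys.argv[1]),float(sys.argv[2])]);f=float(sys.argv[3]);name=sys.argv[4]
s=get_image("scene");o=ctrl.observe();p=o['eef_pos'];q=o['eef_rot'];R=Ro.from_quat([q[1],q[2],q[3],q[0]]).as_matrix()
Rc=R@RG.T
w,h=int(800/f),int(600/f)
im=cv2.convertScaleAbs(cv2.resize(s["color"][int(off[1]):int(off[1])+h,int(off[0]):int(off[0])+w,::-1],None,fx=f,fy=f,interpolation=cv2.INTER_CUBIC),alpha=1.5,beta=10)
for m,(g,b) in {"tool":(np.array([.014,0,-.0227]),0),"world":(np.array([.014,0,.0137]),.0364)}.items():
    c=p+[0,0,b]-Rc@g
    Rb=Ro.from_euler('ZY',[BAY['yaw'],-np.radians(10)]).as_matrix()
    print(m,"lip in bay",np.round(Rb.T@(c+Rc@[-.07,0,0]-BAY['p']),4))
    for P in((.07,-.05,.006),(.07,.05,.006),(-.07,.05,.006),(.014,.035,.042),(.014,-.035,.042)):
        u=(proj(s,c+Rc@P)-off+.5)*f-.5; print(m,P,np.round(u,0)); cv2.circle(im,tuple(int(v) for v in u),4,(0,0,255) if m=="tool" else (0,255,0),-1)
cv2.imwrite(f"pics/{name}.png",im)
E
python3 cmp.py 190 180 6 s16
```

```text
tool lip in bay [ 0.0444 -0.0009  0.0808]
tool (0.07, -0.05, 0.006) [109. 423.]
tool (0.07, 0.05, 0.006) [355. 570.]
tool (-0.07, 0.05, 0.006) [604. 447.]
tool (0.014, 0.035, 0.042) [452. 396.]
tool (0.014, -0.035, 0.042) [281. 302.]
world lip in bay [ 0.0599 -0.0008  0.0815]
world (0.07, -0.05, 0.006) [ 73. 445.]
world (0.07, 0.05, 0.006) [321. 596.]
world (-0.07, 0.05, 0.006) [577. 467.]
world (0.014, 0.035, 0.042) [421. 418.]
world (0.014, -0.035, 0.042) [249. 322.]
```

View pics/s16.png

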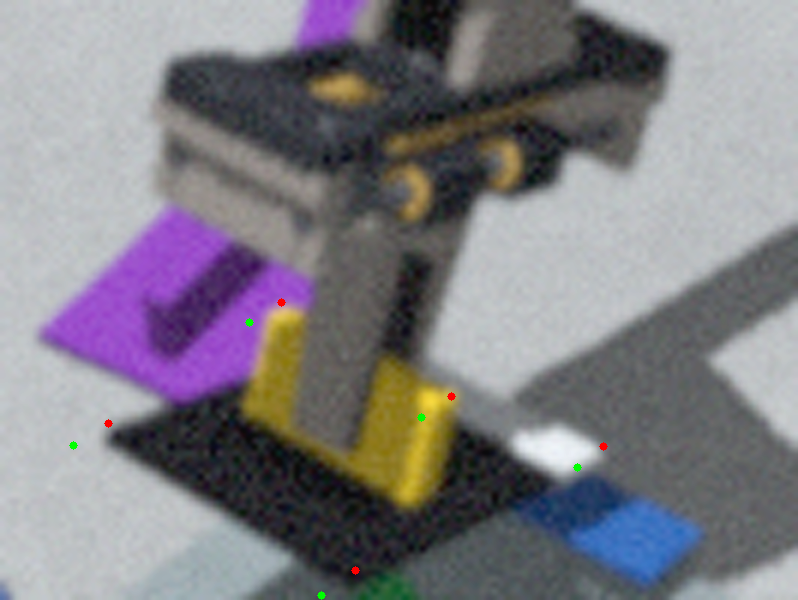

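The tool-axis model (red dots) fits the cover to within about 2 px: the top-edge corner is at (110,437) against (109,423), and the lip at (600,455) against (604,447). So the bias lies along the tool axis. The cover may sit a few mm lower than predicted. Now I descend in front of the ledge.

```bash
python3 tgt.py .044 .012 15;python3 tgt.py .008 .006 15
```

```text
target [0.6106 0.0686 0.0944]
t 8.92 d [ 0.0108  0.0041 -0.0674] rv [ 0.0001 -0.0057 -0.0012] pos [0.5998 0.0645 0.1618] F [ 0.1 -0.8 -1.5] gap 0.15
target [0.5776 0.0586 0.0822]
t 8.92 d [-0.0222 -0.0058 -0.0795] rv [ 0.0001 -0.0057 -0.0012] pos [0.5998 0.0645 0.1618] F [ 0.1 -0.8 -1.5] gap 0.15
```

Emit:
carry_out --moves '[{"ax":0,"ay":0,"az":0,"dx":0.005,"dy":0.002,"dz":-0.025,"fingers":1.0},{"ax":0,"ay":0,"az":0,"dx":0.009,"dy":0.003,"dz":-0.05,"fingers":1.0},{"ax":0,"ay":0,"az":0,"dx":0.011,"dy":0.004,"dz":-0.067,"fingers":1.0},{"ax":0,"ay":0,"az":0,"dx":0.011,"dy":0.004,"dz":-0.067,"fingers":1.0},{"ax":0,"ay":0,"az":0,"dx":0.011,"dy":0.004,"dz":-0.067,"fingers":1.0}]'

```text
t: 9.33
eef_pos: [0.6105, 0.0663, 0.0941]
eef_rot: [0.126, 0.584, 0.783, 0.171]
contact_force: [0.9, -0.2, -2.6]
finger_gap: 0.144
```

```bash
python3 cmp.py 190 190 6 s17; python3 tgt.py .008 .006 15
```

```text
tool lip in bay [ 0.0444 -0.0019  0.0134]
tool (0.07, -0.05, 0.006) [104. 520.]
tool (0.07, 0.05, 0.006) [338. 670.]
tool (-0.07, 0.05, 0.006) [580. 532.]
tool (0.014, 0.035, 0.042) [432. 496.]
tool (0.014, -0.035, 0.042) [270. 401.]
world lip in bay [ 0.06   -0.0019  0.014 ]
world (0.07, -0.05, 0.006) [ 70. 543.]
world (0.07, 0.05, 0.006) [305. 696.]
world (-0.07, 0.05, 0.006) [554. 554.]
world (0.014, 0.035, 0.042) [402. 519.]
world (0.014, -0.035, 0.042) [239. 421.]
target [0.5776 0.0586 0.0822]
t 9.38 d [-0.0338 -0.0079 -0.0132] rv [-0.0003 -0.0053  0.0028] pos [0.6114 0.0665 0.0954] F [ 0.4  0.3 -1.1] gap 0.151
```

View pics/s17.png

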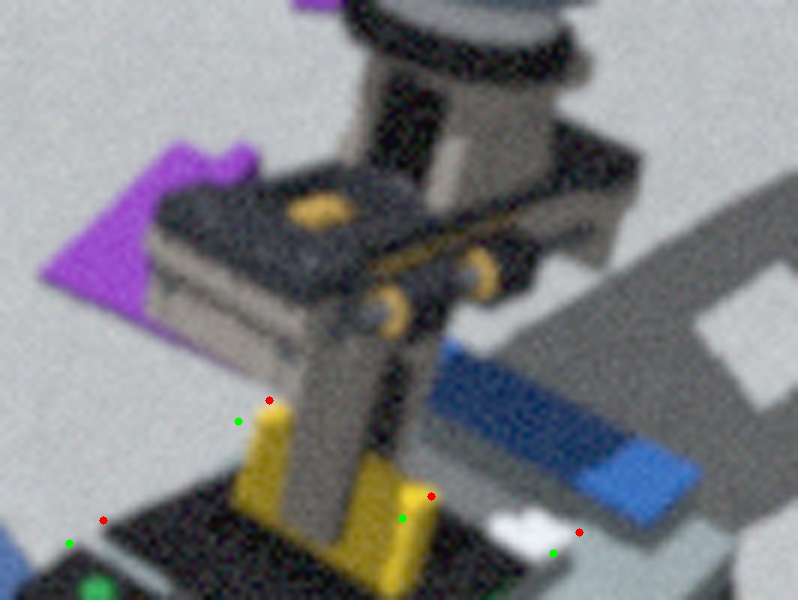

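Emit:
carry_out --moves '[{"ax":0,"ay":0,"az":0,"dx":0.0005,"dy":0.002,"dz":-0.004,"fingers":1.0},{"ax":0,"ay":0,"az":0,"dx":0.0005,"dy":0.002,"dz":-0.007,"fingers":1.0},{"ax":0,"ay":0,"az":0,"dx":-0.007,"dy":0.0,"dz":-0.0085,"fingers":1.0},{"ax":0,"ay":0,"az":0,"dx":-0.014,"dy":-0.002,"dz":-0.01,"fingers":1.0},{"ax":0,"ay":0,"az":0,"dx":-0.02,"dy":-0.004,"dz":-0.011,"fingers":1.0},{"ax":0,"ay":0,"az":0,"dx":-0.02,"dy":-0.004,"dz":-0.011,"fingers":1.0}]'

```text
t: 9.88
eef_pos: [0.5892, 0.0637, 0.0836]
eef_rot: [0.127, 0.583, 0.784, 0.172]
contact_force: [0.5, 0.0, -2.1]
finger_gap: 0.152
```

```bash
python3 cmp.py 190 190 6 s18; python3 tgt.py .008 .006 15
```

```text
tool lip in bay [0.0217 0.0014 0.0059]
tool (0.07, -0.05, 0.006) [159. 507.]
tool (0.07, 0.05, 0.006) [391. 653.]
tool (-0.07, 0.05, 0.006) [621. 520.]
tool (0.014, 0.035, 0.042) [480. 483.]
tool (0.014, -0.035, 0.042) [320. 390.]
world lip in bay [0.0372 0.0014 0.0065]
world (0.07, -0.05, 0.006) [127. 530.]
world (0.07, 0.05, 0.006) [360. 678.]
world (-0.07, 0.05, 0.006) [597. 541.]
world (0.014, 0.035, 0.042) [452. 506.]
world (0.014, -0.035, 0.042) [290. 411.]
target [0.5776 0.0586 0.0822]
t 9.93 d [-0.0126 -0.0051 -0.0018] rv [-0.0004 -0.0055  0.0011] pos [0.5903 0.0638 0.084 ] F [-0.1  0.3 -1.1] gap 0.151
```

View pics/s18.png

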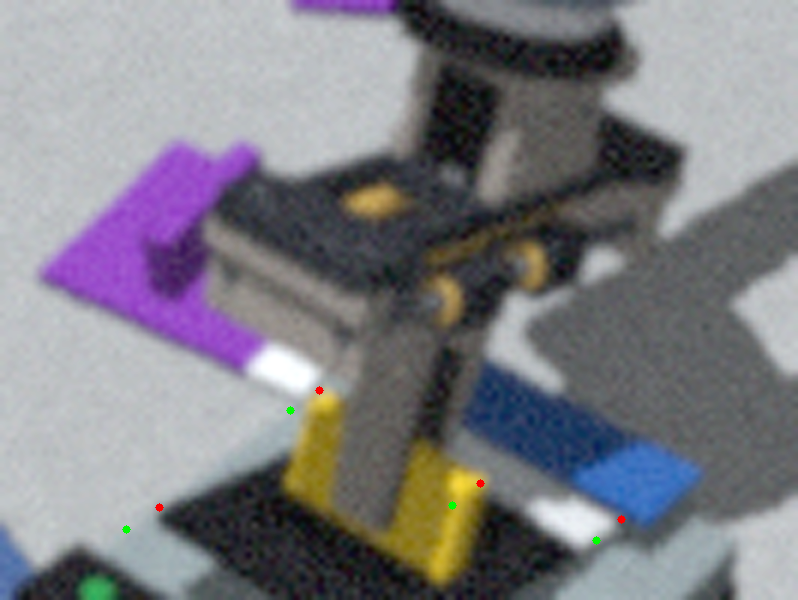

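Emit:
carry_out --moves '[{"ax":0,"ay":0,"az":0,"dx":-0.005,"dy":-0.002,"dz":-0.001,"fingers":1.0},{"ax":0,"ay":0,"az":0,"dx":-0.009,"dy":-0.004,"dz":-0.002,"fingers":1.0},{"ax":0,"ay":0,"az":0,"dx":-0.0125,"dy":-0.005,"dz":-0.003,"fingers":1.0},{"ax":0,"ay":0,"az":0,"dx":-0.0125,"dy":-0.005,"dz":-0.003,"fingers":1.0},{"ax":0,"ay":0,"az":0,"dx":-0.0125,"dy":-0.005,"dz":-0.003,"fingers":1.0}]'

```text
t: 10.35
eef_pos: [0.5787, 0.0589, 0.0811]
eef_rot: [0.127, 0.583, 0.783, 0.172]
contact_force: [-0.1, -0.0, -1.5]
finger_gap: 0.153
```

```bash
python3 cmp.py 190 190 6 s19; python3 tgt.py .008 .004 15;  python3 look.py top 180 80 300 200 5 t19
```

```text
tool lip in bay [ 0.0091 -0.      0.0051]
tool (0.07, -0.05, 0.006) [182. 488.]
tool (0.07, 0.05, 0.006) [412. 631.]
tool (-0.07, 0.05, 0.006) [637. 502.]
tool (0.014, 0.035, 0.042) [500. 464.]
tool (0.014, -0.035, 0.042) [340. 373.]
world lip in bay [0.0247 0.     0.0058]
world (0.07, -0.05, 0.006) [150. 510.]
world (0.07, 0.05, 0.006) [382. 656.]
world (-0.07, 0.05, 0.006) [613. 522.]
world (0.014, 0.035, 0.042) [472. 486.]
world (0.014, -0.035, 0.042) [311. 393.]
target [0.578  0.0587 0.0803]
t 10.4 d [-0.001  -0.0002 -0.0009] rv [-0.0003 -0.0047  0.0011] pos [0.5789 0.0589 0.0812] F [ 0.3  0.5 -2. ] gap 0.15
[0.57911869 0.05895708 0.08126702] [ 0.37947109  0.25389228 -1.24667707] 0.14799703005280931
```

View pics/s19.png

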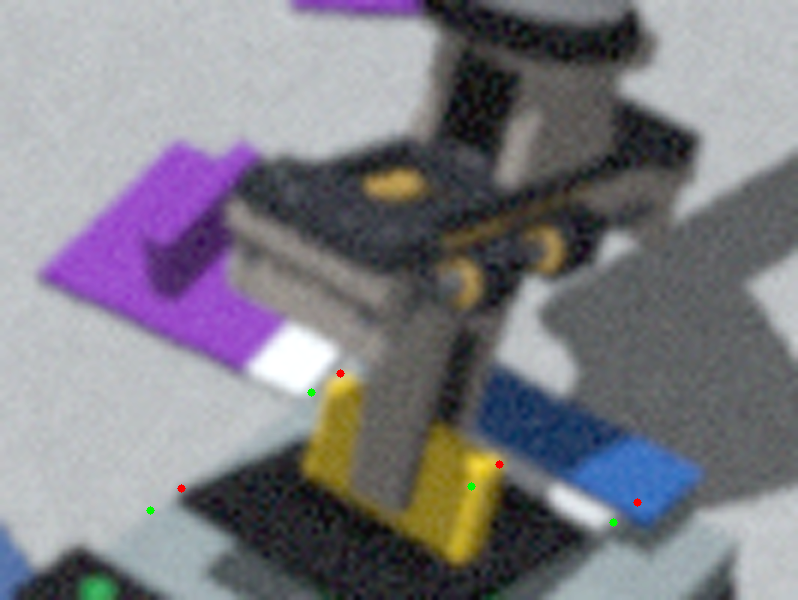

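View pics/t19.png

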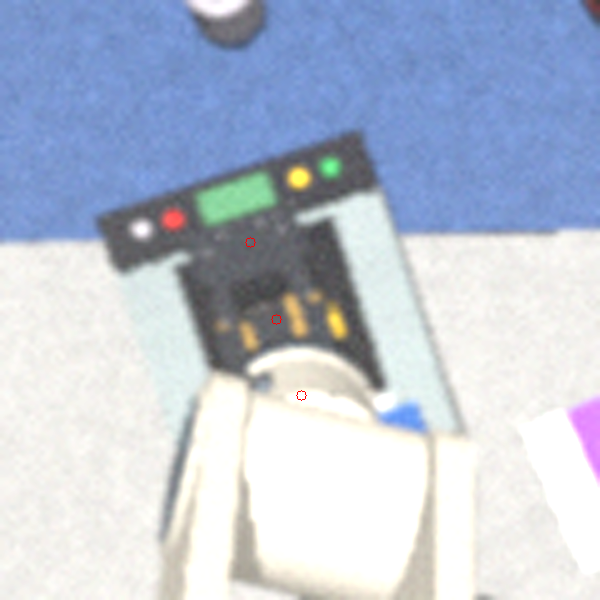

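```bash
python3 - <<'E'
from g import *
d=get_image("top"); cp=lambda U,V:(180+(U+.5)/5-.5,80+(V+.5)/5-.5)
zc=.14*np.sin(np.radians(15))+.006*np.cos(np.radians(15))+.004
b0=np.array([.4865,.0295,.06]);Rb=Ro.from_euler('ZY',[BAY['yaw'],-np.radians(10)]).as_matrix()
for uv in((180,265),(332,222)):
    w=onz(d,*cp(*uv),bayz(.142,zc)); v=Rb.T@(w-b0); print(np.round(w,4),np.round(v,4),"lipx",round(v[0]-.14*np.cos(np.radians(15))+.0016,4))
E
```

```text
[0.6037 0.1114 0.13  ] [0.1459 0.0448 0.0453] lipx 0.0123
[0.6276 0.0207 0.13  ] [ 0.1427 -0.049   0.0459] lipx 0.0091
```

Both views agree that the lip is under the ledge, at x ≈ 9–12 mm and y ≈ -2 to 0 mm. The visible lip strip is at (580,505) against the ledge, and there is no contact force. I'll now swing it down about the lip.

```bash
for a in ".008 .005 11" ".008 .004 7" ".008 .003 4" ".008 .002 2" ".008 .001 0"; do python3 tgt.py $a|tail -1|cut -c1-90; done
```

```text
t 10.5 d [-0.0006 -0.0001 -0.0061] rv [-0.0204  0.0624  0.0009] pos [0.5792 0.059  0.0813]
t 10.5 d [-0.      0.0001 -0.0131] rv [-0.0405  0.1293  0.001 ] pos [0.5792 0.059  0.0813]
t 10.5 d [ 0.0002  0.0001 -0.0186] rv [-0.0555  0.1794  0.001 ] pos [0.5792 0.059  0.0813]
t 10.5 d [ 0.0002  0.0002 -0.0227] rv [-0.0656  0.2129  0.0011] pos [0.5792 0.059  0.0813]
t 10.5 d [ 0.0002  0.0001 -0.0267] rv [-0.0756  0.2463  0.0011] pos [0.5792 0.059  0.0813]
```

Emit:
carry_out --moves '[{"ax":-0.01,"ay":0.031,"az":0.001,"dx":-0.0003,"dy":0,"dz":-0.003,"fingers":1.0},{"ax":-0.02,"ay":0.062,"az":0.001,"dx":-0.0005,"dy":0,"dz":-0.006,"fingers":1.0},{"ax":-0.03,"ay":0.095,"az":0.001,"dx":-0.0003,"dy":0,"dz":-0.0095,"fingers":1.0},{"ax":-0.04,"ay":0.129,"az":0.001,"dx":0,"dy":0,"dz":-0.013,"fingers":1.0},{"ax":-0.055,"ay":0.179,"az":0.001,"dx":0,"dy":0,"dz":-0.0185,"fingers":1.0},{"ax":-0.055,"ay":0.179,"az":0.001,"dx":0,"dy":0,"dz":-0.0185,"fingers":1.0}]'

```text
t: 11.0
eef_pos: [0.581, 0.0593, 0.0629]
eef_rot: [0.073, 0.592, 0.797, 0.098]
contact_force: [1.0, 0.3, -0.8]
finger_gap: 0.15
```

```bash
for a in ".008 .002 2" ".008 .001 0"; do python3 tgt.py $a|tail -1; done; python3 cmp.py 190 190 6 s20
```

```text
t 11.0 d [-0.0016 -0.0001 -0.0042] rv [-0.0099  0.0336 -0.0002] pos [0.581  0.0593 0.0629] F [ 1.   0.3 -0.8] gap 0.15
t 11.0 d [-0.0016 -0.0001 -0.0083] rv [-0.0199  0.067  -0.0002] pos [0.581  0.0593 0.0629] F [ 1.   0.3 -0.8] gap 0.15
tool lip in bay [ 0.0089 -0.0001  0.0028]
tool (0.07, -0.05, 0.006) [170. 557.]
tool (0.07, 0.05, 0.006) [397. 701.]
tool (-0.07, 0.05, 0.006) [635. 508.]
tool (0.014, 0.035, 0.042) [478. 516.]
tool (0.014, -0.035, 0.042) [319. 423.]
world lip in bay [ 0.0178 -0.0001  0.0023]
world (0.07, -0.05, 0.006) [152. 571.]
world (0.07, 0.05, 0.006) [380. 717.]
world (-0.07, 0.05, 0.006) [621. 521.]
world (0.014, 0.035, 0.042) [462. 530.]
world (0.014, -0.035, 0.042) [302. 437.]
```

View pics/s20.png

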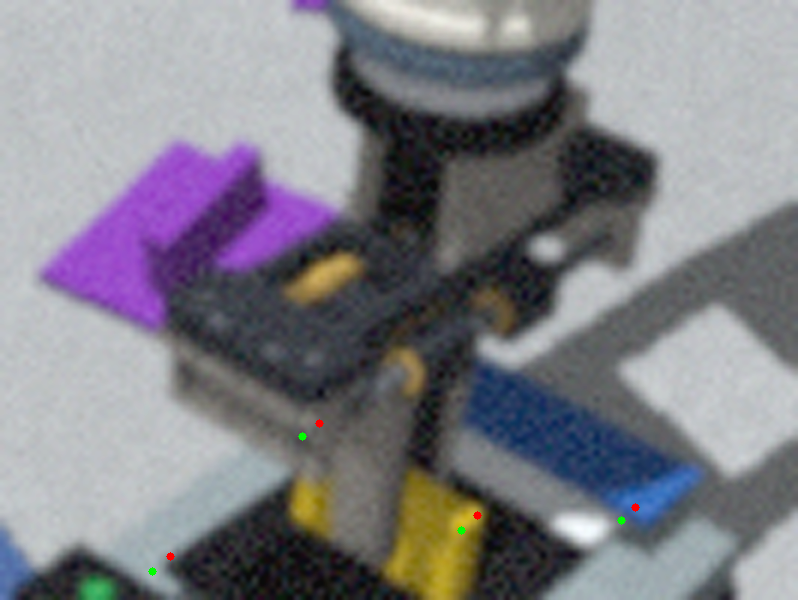

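Emit:
carry_out --moves '[{"ax":-0.005,"ay":0.017,"az":0,"dx":-0.001,"dy":0,"dz":-0.002,"fingers":1.0},{"ax":-0.01,"ay":0.033,"az":0,"dx":-0.001,"dy":0,"dz":-0.004,"fingers":1.0},{"ax":-0.015,"ay":0.05,"az":0,"dx":-0.001,"dy":0,"dz":-0.006,"fingers":1.0},{"ax":-0.018,"ay":0.06,"az":0,"dx":-0.001,"dy":0,"dz":-0.007,"fingers":1.0},{"ax":-0.018,"ay":0.06,"az":0,"dx":-0.001,"dy":0,"dz":-0.007,"fingers":1.0}]'

```text
t: 11.47
eef_pos: [0.5783, 0.0591, 0.0556]
eef_rot: [0.054, 0.594, 0.799, 0.073]
contact_force: [-0.1, 0.2, -2.5]
finger_gap: 0.147
```

```bash
for a in ".008 .001 0"; do python3 tgt.py $a|tail -1; done; python3 cmp.py 190 220 6 s21
```

```text
t 11.47 d [ 0.0011  0.0001 -0.001 ] rv [-0.0025  0.0067  0.0001] pos [0.5783 0.0591 0.0556] F [-0.1  0.2 -2.5] gap 0.147
tool lip in bay [0.0068 0.0003 0.0015]
tool (0.07, -0.05, 0.006) [173. 397.]
tool (0.07, 0.05, 0.006) [398. 541.]
tool (-0.07, 0.05, 0.006) [638. 328.]
tool (0.014, 0.035, 0.042) [476. 352.]
tool (0.014, -0.035, 0.042) [317. 259.]
world lip in bay [0.0134 0.0003 0.001 ]
world (0.07, -0.05, 0.006) [160. 408.]
world (0.07, 0.05, 0.006) [386. 553.]
world (-0.07, 0.05, 0.006) [628. 338.]
world (0.014, 0.035, 0.042) [464. 363.]
world (0.014, -0.035, 0.042) [305. 269.]
```

View pics/s21.png

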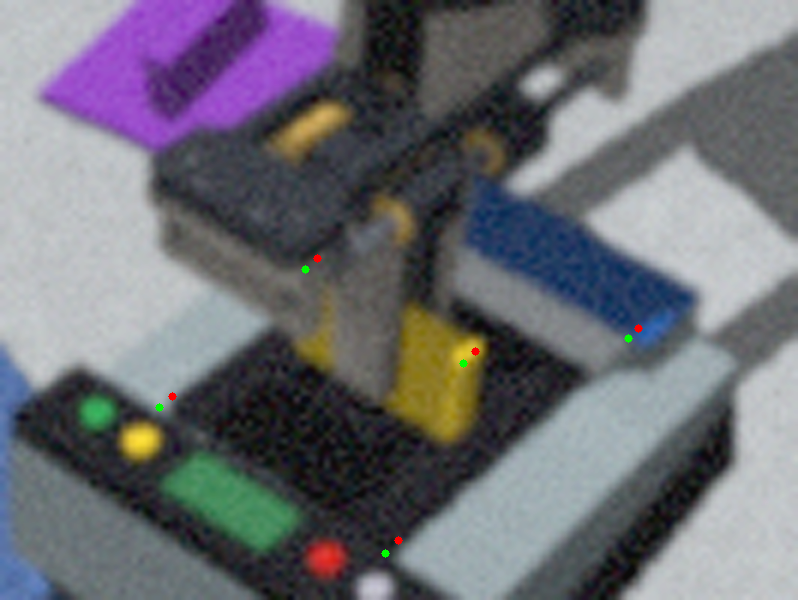

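Emit:
carry_out --moves '[{"ax":-0.002,"ay":0.006,"az":0,"dx":0,"dy":0,"dz":-0.001,"fingers":1.0},{"ax":-0.002,"ay":0.007,"az":0,"dx":0.0005,"dy":0,"dz":-0.002,"fingers":1.0},{"ax":-0.002,"ay":0.007,"az":0,"dx":0.0005,"dy":0,"dz":-0.002,"fingers":1.0}]'

```text
t: 11.77
eef_pos: [0.5783, 0.059, 0.0535]
eef_rot: [0.052, 0.595, 0.799, 0.07]
contact_force: [0.9, -0.1, -2.3]
finger_gap: 0.149
```

Emit:
carry_out --moves '[{"ax":0,"ay":0,"az":0,"dx":0,"dy":0,"dz":-0.001,"fingers":1.0},{"ax":0,"ay":0,"az":0,"dx":0,"dy":0,"dz":-0.001,"fingers":1.0}]'

```text
t: 11.93
eef_pos: [0.5784, 0.0589, 0.0534]
eef_rot: [0.052, 0.595, 0.799, 0.07]
contact_force: [-3.6, -0.9, 7.8]
finger_gap: 0.151
```

Emit:
carry_out --moves '[{"ax":0,"ay":0,"az":0,"dx":0,"dy":0,"dz":0,"fingers":0.5},{"ax":0,"ay":0,"az":0,"dx":0,"dy":0,"dz":0.0005,"fingers":0.5},{"ax":0,"ay":0,"az":0,"dx":0,"dy":0,"dz":0.001,"fingers":0.5},{"ax":0,"ay":0,"az":0,"dx":0,"dy":0,"dz":0.001,"fingers":0.5},{"ax":0,"ay":0,"az":0,"dx":0,"dy":0,"dz":0.001,"fingers":0.5},{"ax":0,"ay":0,"az":0,"dx":0,"dy":0,"dz":0.001,"fingers":0.5}]'

```text
t: 12.43
eef_pos: [0.5784, 0.059, 0.0536]
eef_rot: [0.052, 0.595, 0.799, 0.07]
contact_force: [1.4, -0.1, 0.4]
finger_gap: 0.496
```

```bash
python3 cmp.py 190 220 6 s22
```

```text
tool lip in bay [0.0068 0.0001 0.0002]
tool (0.07, -0.05, 0.006) [172. 401.]
tool (0.07, 0.05, 0.006) [397. 546.]
tool (-0.07, 0.05, 0.006) [637. 331.]
tool (0.014, 0.035, 0.042) [474. 357.]
tool (0.014, -0.035, 0.042) [316. 263.]
world lip in bay [ 0.0131  0.0001 -0.0004]
world (0.07, -0.05, 0.006) [160. 412.]
world (0.07, 0.05, 0.006) [385. 558.]
world (-0.07, 0.05, 0.006) [628. 341.]
world (0.014, 0.035, 0.042) [463. 367.]
world (0.014, -0.035, 0.042) [304. 273.]
```

View pics/s22.png

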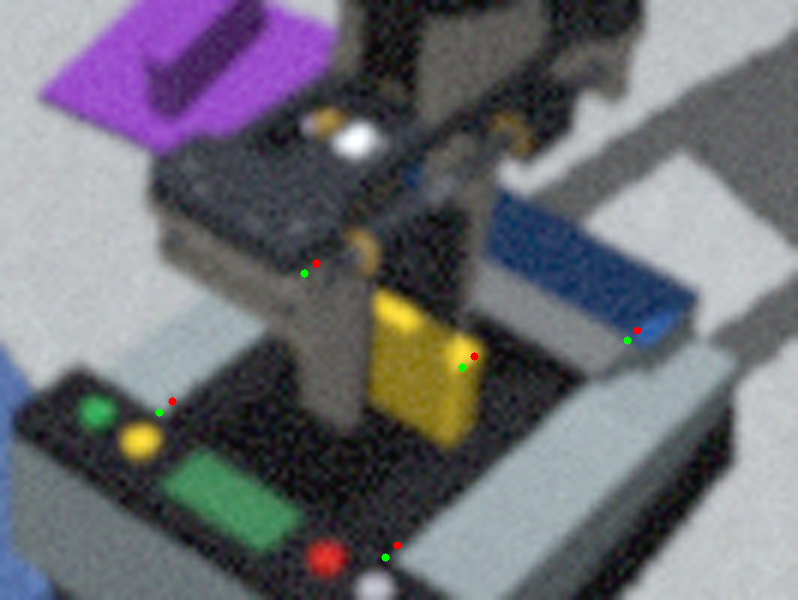

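Released and seated. Now I retreat along the tool axis, then away from the top camera's view.

Emit:
carry_out --moves '[{"ax":0,"ay":0,"az":0,"dx":-0.003,"dy":-0.001,"dz":0.02,"fingers":0.5},{"ax":0,"ay":0,"az":0,"dx":-0.008,"dy":-0.0025,"dz":0.05,"fingers":0.5},{"ax":0,"ay":0,"az":0,"dx":-0.014,"dy":-0.004,"dz":0.085,"fingers":0.5},{"ax":0,"ay":0,"az":0,"dx":-0.02,"dy":-0.006,"dz":0.12,"fingers":0.5},{"ax":0,"ay":0,"az":0,"dx":-0.02,"dy":-0.04,"dz":0.15,"fingers":0.5},{"ax":0,"ay":0,"az":0,"dx":-0.02,"dy":-0.08,"dz":0.16,"fingers":0.5},{"ax":0,"ay":0,"az":0,"dx":-0.02,"dy":-0.12,"dz":0.16,"fingers":0.5},{"ax":0,"ay":0,"az":0,"dx":-0.02,"dy":-0.16,"dz":0.16,"fingers":0.5}]'

```text
t: 13.15
eef_pos: [0.559, -0.1025, 0.2155]
eef_rot: [0.053, 0.594, 0.8, 0.071]
contact_force: [0.6, 0.2, 0.2]
finger_gap: 0.503
```

Emit:
carry_out --moves '[{"ax":0,"ay":0,"az":0,"dx":0,"dy":-0.04,"dz":0,"fingers":0.5},{"ax":0,"ay":0,"az":0,"dx":0,"dy":-0.08,"dz":0,"fingers":0.5},{"ax":0,"ay":0,"az":0,"dx":0,"dy":-0.12,"dz":0,"fingers":0.5},{"ax":0,"ay":0,"az":0,"dx":0,"dy":-0.16,"dz":0,"fingers":0.5},{"ax":0,"ay":0,"az":0,"dx":0,"dy":-0.2,"dz":0,"fingers":0.5},{"ax":0,"ay":0,"az":0,"dx":0,"dy":-0.2,"dz":0,"fingers":0.5}]'

```text
t: 13.65
eef_pos: [0.5582, -0.3075, 0.2135]
eef_rot: [0.053, 0.596, 0.798, 0.069]
contact_force: [-0.8, -0.1, -0.5]
finger_gap: 0.5
```

```bash
python3 look.py scene 190 220 320 350 5 s23;  python3 look.py top 120 90 300 220 4 t23
```

```text
[ 0.55799291 -0.30441888  0.21318944] [ 0.36742468  0.30602186 -0.01706823] 0.503000323366856
[ 0.55784031 -0.30227731  0.21306515] [-0.4371274  -0.34850005 -0.0292598 ] 0.4969617294260913
```

View pics/s23.png

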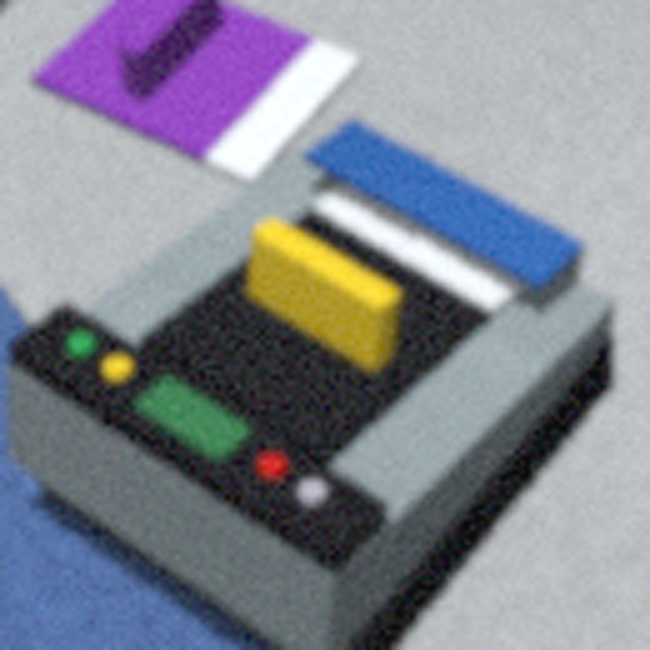

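View pics/t23.png

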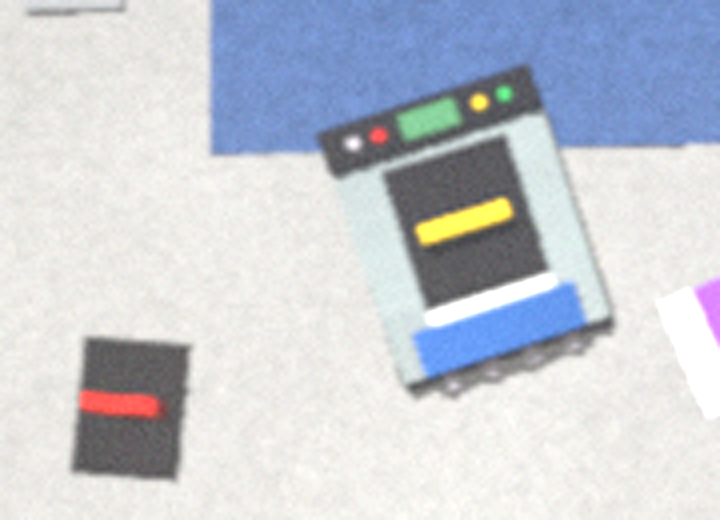

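The cover looks flush, centred and square, and the lip strip runs evenly along the ledge. The red cover at (130,405) is undisturbed. A numeric check before handing in:

```bash
python3 - <<'E'
from g import *
d=get_image("top"); cp=lambda U,V:(120+(U+.5)/4-.5,90+(V+.5)/4-.5)
b0=np.array([.4865,.0295,.06]);Rb=Ro.from_euler('ZY',[BAY['yaw'],-np.radians(10)]).as_matrix()
def f(uv,x,z):
    w=onz(d,*cp(*uv),bayz(x,z)); return np.round(Rb.T@(w-b0),4)
print("top edge",f((386,174),.147,.006),f((509,137),.147,.006),"black/lip edge",f((428,308),.036,.006),f((549,273),.036,.006))
H=hsv(d);c=blob(cv2.inRange(H,(20,120,80),(35,255,255)),(215,130,255,160));r=cv2.minAreaRect(c);print("rib",Rb.T@(onz(d,*r[0],bayz(.092,.042))-b0),"exp lipx+.084",r)
k=blob(cv2.inRange(H,(0,150,80),(8,255,255)),(130,170,175,210));print("red",cv2.minAreaRect(k)[0],cv2.contourArea(k))
E
```

```text
top edge [0.1468 0.046  0.006 ] [ 0.1451 -0.0519  0.0063] black/lip edge [0.0403 0.0478 0.0052] [ 0.0374 -0.0489  0.0058]
rib [ 0.09383251 -0.0002621   0.04167688] exp lipx+.084 ((235.6000213623047, 144.80001831054688), (6.324554920196533, 24.033309936523438), 71.56504821777344)
red (149.43032836914062, 190.7664031982422) 67.5
```

```bash
python3 -c "
from rig import ctrl
print(ctrl.observe()['t'],ctrl.finish_job())"
```

```text
the job is handed in; nothing more can be done
13.8 None
```

The yellow-grip cover is shut on the bay and released, and the job was handed in at 13.8 s; no verdict is reported. I hooked the lip under the blue ledge with the top edge raised about 15°, swung it down until the seat took about 8 N, then let go and backed away.

**Last checks (top view, scene view by eye):**
- **Lip:** the lip edge is 7–12 mm from the low wall, against a 20 mm limit.
- **Centring:** the cover is within about 3 mm of mid-width, against 15 mm.
- **Squareness:** it is within about 1.7°, against 10°.
- **Flushness:** it looks flush in both pictures. I did not measure its height or tilt after release. At release the arm's pose, corrected as below, put the lip within 1 mm of the seat.
- **Red cover:** it lies where it did by eye, and I never went near it.
- **Gripper:** it reads no contact force and stands well clear.

**What disagreed:**
- **Arm height:** the reported tool position was about 36 mm too low along the tool axis. The fingers first closed on air above the rib, so I measured the offset by touching the rib's top with about 13 N and corrected for it from then on.
- **Cameras:** the two views differed by 5–7 mm at the start, so I averaged them.

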